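# Close out the feeding round

## Task

The feeding round is finished: move every tag hanging on the yellow rail over the end stops and hang it upright on the blue rail, between its stops. Pull the drawer open, put the spoon and the pipette from the turntable away in it, and push the drawer fully shut. Leave the dish and the green canister standing where they are on the turntable.

Things in the scene. Friction and masses are not known exactly. Their poses are not given: they have to be found in the camera images.
- due_rail_bar (a point): Yellow rail, on which the tags hang at first: middle of the bar's top, 150 mm up; y along the bar, z up. Steel bar 10 mm wide, 12 high, 170 long between stops (y -85 to +85); at each end a post 10 mm wide, 8 thick rises 16 mm above it as stop. Fixed; foot 50 x 186 x 8 mm. The blue rail stands in line with it at its left or right end, 17 to 25 mm between their stops.
- done_rail_bar (a point): Blue rail (where the tags must go; empty at the start): middle of the bar's top face; same make, sizes and axes as the yellow one, and parallel to it.
- tag1_grip (a point): Hanging tag, red, 50 g (None if absent). Point in its black upright grip tab, 26 mm over the saddle's underside, which rests on the bar. Tab 12 mm thick (x, across bar), 24 wide (y, along bar), from 22 below to 18 mm above the point. Saddle 26 (x) by 30 mm (y), 4 thick; 18 mm gap for the bar between a long plate (68 mm down, at -x) and a lip (22 mm down, at +x). Tags hang about 42 mm apart.
- tag2_grip (a point): Hanging tag, orange, 50 g (None if absent). Point in its black upright grip tab, 26 mm over the saddle's underside, which rests on the bar. Tab 12 mm thick (x, across bar), 24 wide (y, along bar), from 22 below to 18 mm above the point. Saddle 26 (x) by 30 mm (y), 4 thick; 18 mm gap for the bar between a long plate (68 mm down, at -x) and a lip (22 mm down, at +x). Tags hang about 42 mm apart.
- tag3_grip (a point): Hanging tag, green, 50 g (None if absent). Point in its black upright grip tab, 26 mm over the saddle's underside, which rests on the bar. Tab 12 mm thick (x, across bar), 24 wide (y, along bar), from 22 below to 18 mm above the point. Saddle 26 (x) by 30 mm (y), 4 thick; 18 mm gap for the bar between a long plate (68 mm down, at -x) and a lip (22 mm down, at +x). Tags hang about 42 mm apart.
- tag4_grip (a point): Hanging tag, white, 50 g (None if absent). Point in its black upright grip tab, 26 mm over the saddle's underside, which rests on the bar. Tab 12 mm thick (x, across bar), 24 wide (y, along bar), from 22 below to 18 mm above the point. Saddle 26 (x) by 30 mm (y), 4 thick; 18 mm gap for the bar between a long plate (68 mm down, at -x) and a lip (22 mm down, at +x). Tags hang about 42 mm apart.
- cab_drawer0 (a joint): Drawer of the low grey cabinet (260 x 250 x 100 mm): 0 fully shut, grows as it is pulled out towards the robot, 0.18 m at most. About 1 N of friction; it stays where it is left.
- cab_drawer0_handle (a point): Middle of the drawer's steel bar handle, 11 mm thick and 120 mm long along y, 35 mm off the white front, 38 mm below the cabinet's top. The drawer opens along this frame's -x, z up.
- drawer_floor (a point): Centre of the drawer's inner floor, 22 mm above the counter, 164 mm behind the handle bar; moves with the drawer, which opens along -x. Inside 215 mm long (x -107 to +107) and 208 mm wide (y); walls 56 mm, front 66 mm above this floor. With the drawer d mm out, the part with x below d - 114 mm is clear of the cabinet's top.
- spoon_c (a point): Stainless spoon lying on the turntable: point on its handle near its centre of mass, half-way up. Handle along x, 11 mm wide, 9 mm thick, from -66 to +36 mm; the round bowl (34 mm wide, 9 mm high) is at +x, to +67 mm. 60 g.
- pipette_c (a point): Grey plastic pipette with a blue bulb, lying on the turntable: point on its square barrel, 12 x 12 mm, from -29 to +33 mm along x, centre 9 mm above what it lies on. Blue bulb (18 mm) at -x to -70 mm, a square blue collar 18 mm at +36 mm, thin tip to +75 mm. 40 g.
- turntable: Round white turntable, 250 mm across, top 20 mm above the counter; it does not turn. Origin at the centre of its underside.
- dish: White ceramic dish on the turntable, 72 mm across, 26 mm high; origin under its centre. To be left alone.
- canister: Squat green flip-top canister on the turntable, 54 mm across, 57 mm high; origin under its centre. To be left alone.
Mind the look-alikes: they are no part of the job. There is more than one size of the part that bears pipette_c; the job needs the middle-sized.

How it is judged (in metres and radians):
On the way, in this order (a step that is already met when the one before it is completed fails the run):
1. the drawer is pulled open by at least 100 mm (value of joint cab_drawer0 above 0.1 m), for 0.2 s.
2. the spoon and the pipette are in the drawer (x of spoon_c in the frame of drawer_floor between -0.115 and 0.115 m and y of spoon_c in the frame of drawer_floor between -0.108 and 0.108 m and z of spoon_c in the frame of drawer_floor between -0.005 and 0.045 m and x of pipette_c in the frame of drawer_floor between -0.115 and 0.115 m and y of pipette_c in the frame of drawer_floor between -0.108 and 0.108 m and z of pipette_c in the frame of drawer_floor between -0.005 and 0.045 m), for 0.2 s.
At the end, for the whole second after the job is handed in: Each tag present hangs on the blue bar: grip point within 85 mm along and 12 mm across of its middle, 18 to 34 mm above its top, leaning under 0.2 rad; spoon and pipette inside the drawer (within 115 mm along x, 108 mm along y, under 45 mm above its floor); drawer shut to 8 mm (all of step 2 and x of tag1_grip in the frame of done_rail_bar between -0.012 and 0.012 m and y of tag1_grip in the frame of done_rail_bar between -0.085 and 0.085 m and z of tag1_grip in the frame of done_rail_bar between 0.018 and 0.034 m and angle between each of tag1_grip, tag2_grip, tag3_grip, tag4_grip's own z axis and vertical below 0.2 rad and x of tag2_grip in the frame of done_rail_bar between -0.012 and 0.012 m and y of tag2_grip in the frame of done_rail_bar between -0.085 and 0.085 m and z of tag2_grip in the frame of done_rail_bar between 0.018 and 0.034 m and x of tag3_grip in the frame of done_rail_bar between -0.012 and 0.012 m and y of tag3_grip in the frame of done_rail_bar between -0.085 and 0.085 m and z of tag3_grip in the frame of done_rail_bar between 0.018 and 0.034 m and x of tag4_grip in the frame of done_rail_bar between -0.012 and 0.012 m and y of tag4_grip in the frame of done_rail_bar between -0.085 and 0.085 m and z of tag4_grip in the frame of done_rail_bar between 0.018 and 0.034 m and value of joint cab_drawer0 below 0.008 m); the robot touches nothing.
It fails at once if the dish is shifted by more than 30 mm or tipped over (distance of dish from where it was at the start of the episode above 0.03 m or angle between dish's own z axis and vertical above 0.5 rad).
It fails at once if the canister is shifted by more than 30 mm or tipped over (distance of canister from where it was at the start of the episode above 0.03 m or angle between canister's own z axis and vertical above 0.5 rad).
Of tag1, tag2, tag3, tag4 only 2 to 4 are there at a start; the rules pass over those that are not, and their reading is None.
At some moment in a run one of spoon, pipette may be knocked a few centimetres aside while the robot is not near it.
It also fails if it takes over 210 s, if anything falls off the work surface, if the arm or the gripper's body presses on something with over 40 N, if the wrist force passes 120 N, or if a joint passes its speed limit or range.

## Robot

A 7-joint arm with a two-finger parallel gripper is mounted at the origin on the work surface. World frame = base frame: x ahead of the robot, y to its left, z up, the work surface at z = 0. Lengths are in m, angles in degrees, forces in N, time in s.
With the tool pointing down it reaches from about 0.4 to 0.925 m from the base axis. Payload 4.1 kg.
Tool frame: the origin (TCP) lies midway between the tips of the shut fingers; the grasp point (between the pads) lies 19 mm behind it (env.tcp_to_grasp is the distance from the TCP to the grasp point, in m); z points along the fingers, y is the direction in which the jaws open and shut (so a half turn about z gives the same grasp; the last joint's range is limited). The gripper opens to 85 mm and grips with 20 to 120 N. Pads are 22 mm wide; open, the fingers measure 114 mm over their backs; the gripper's body (76 mm by 85 mm) begins 54 mm behind the grasp point. The pads swing forward as they close: fully open they stand 13 mm farther back than shut.
Start: joints at [63.999, 22.827, 2.584, 88.041, -1.071, 69.15, -2.905], TCP at [0.226, -0.61, 0.231] pointing down, gripper open.
Joint ranges: [-161.44, 161.44], [-28.35, 127.94], [-78.24, 83.42], [0, 140.83], [-78.03, 258.03], [13.02, 114.36], [-168.23, 168.23]. Speed limits (degrees/s): [147.25, 147.25, 180, 180, 180, 180, 180].

## Interface

Orientations are given as a 3x3 rotation matrix whose columns are the frame's x, y, z axes.
In Python, from plant import env, viewer, workorder gives the robot as it stands.
- The arm moves only by the shell command python3 -m crank 'ROWS' [OPENING] [FORCE]. ROWS is JSON, a list of rows, each a list of 6 numbers: the shift along the tool's x, y, z in mm, then the turn, a rotation vector about the tool's x, y, z in degrees. A call has 1 to 5 rows; each row is the pose to reach, as a shift and turn from the pose commanded when the call began, along the tool's axes at that moment; what a row does not reach only later rows make up. A row lasts 1/10 s, in which the tool goes at most 50 mm and 8.59 degrees, less where a joint would pass 70% of its speed; a pose out of reach is approached as far as the arm can. A call with a gripper value outside its range is refused whole. OPENING is the gripper's target within -1 to 1 (shut at 1, half-way at 0, fully open at -1), set as the call begins (- or left out, the last holds). The fingers move at their own pace and stop on an object; FORCE is the grip in N (left out, the last holds). Time passes only in rows, so rows that repeat a pose let the fingers close. It gives the time, the measured TCP pose, the force and the opening at its end, in the units of the state.
- env.state(): the state, without advancing time (a new reading comes with each control period).
- viewer.snapshot(name): name is "scene" or "side" or "wrist"; returns a dict with "image" (400x640x3 uint8, red, green, blue), "fovy" (degrees; the focal length in pixels is half the picture's height over the tangent of half this angle, whatever the lens; pixels are square), "cx", "cy" (the principal point, pixels), "extrinsics" (4x4, takes a point from world to camera coordinates). Camera axes: x right, y up, looking along -z (the intrinsics and any distortion apply to the point x, -y, -z); pixel columns grow to the right and rows downward; lengths in m; the calibration is good to about 2 mm. The wrist camera is an equidistant fisheye: a pixel r from the principal point sees the ray r / f radians off the axis. A picture is of the moment at which its call begins. There is no depth.
- workorder.sign_off(): hands the job in, once; it reports no verdict.
The state is a dict: "t": time; "joint_pos": joint angles; "qd": joint speeds; "joint_efforts": joint torques, N m; "ee_pos": TCP position; "eef_rot": TCP orientation; "wrist_force": force on the tool from outside, world axes, zero at the start; "ft_torque": the same for the moment, N m; "gripper_width": finger opening in m.
Only numpy, scipy, OpenCV 4.12 (cv2) and the standard library are available. Lean on these libraries where they do the work, as an engineer would, in place of code of your own. Each camera call takes 0.05 s, during which the arm holds its last target. There are 200 camera calls.

## Working session

There is one attempt and no reset: what is moved stays moved. The work goes in short steps, Python scripts to look and compute and a shell command to move; the robot and the scene stay as the last step left them, time stands still between calls to the robot, and variables do not carry over. Pictures are saved under pics/ and viewed, about 12 in all and at most 16, crops included, and the job is handed in when it is done.

```bash
ls; mkdir -p pics; cat > h.py <<'E'
import numpy as np, cv2
from plant import env, viewer, workorder
def snap(n,f):
    s=viewer.snapshot(n); cv2.imwrite('pics/'+f+'.png',s['image'][:,:,::-1])
    np.savez('pics/'+f+'.npz',**{k:s[k] for k in('fovy','cx','cy','extrinsics')}); return s
E
python3 - <<'E'
from h import *
s=env.state();print({k:np.round(s[k],3).tolist() for k in s}, env.tcp_to_grasp)
for n in('scene','side','wrist'):
    c=snap(n,n+'0');print(n,c['fovy'],c['cx'],c['cy'],np.round(c['extrinsics'],3).tolist())
    print([k for k in c])
a=cv2.imread('pics/scene0.png')
E
```

```text
pics
{'t': 0.0, 'joint_pos': [64.0, 22.871, 2.58, 88.114, -1.071, 69.147, -2.906], 'qd': [-0.161, -0.008, -0.029, 0.027, -0.091, 0.014, -0.043], 'joint_efforts': [-0.001, -47.512, 1.365, -25.422, 0.012, 0.01, 0.0], 'ee_pos': [0.226, -0.609, 0.23], 'eef_rot': [[0.938, 0.347, -0.001], [0.347, -0.938, 0.002], [-0.0, -0.002, -1.0]], 'wrist_force': [0.29, -0.133, 0.587], 'ft_torque': [0.024, 0.003, 0.028], 'gripper_width': 0.085} 0.0187
scene 46.90015784608936 320.2963564901949 201.94991783361604 [[0.392, 0.92, 0.002, -0.066], [-0.655, 0.277, 0.703, 0.249], [0.647, -0.277, 0.711, -1.895], [0.0, 0.0, 0.0, 1.0]]
['image', 'fovy', 'cx', 'cy', 'extrinsics']
side 48.99176703212441 316.5052107704114 203.21985440864003 [[0.692, -0.722, -0.0, -0.391], [0.536, 0.513, 0.671, -0.268], [-0.484, -0.464, 0.742, -1.339], [0.0, 0.0, 0.0, 1.0]]
['image', 'fovy', 'cx', 'cy', 'extrinsics']
wrist 65.70646984690485 322.45920591880423 202.21265793871208 [[0.347, -0.938, -0.002, -0.649], [0.89, 0.33, -0.314, 0.041], [0.295, 0.108, 0.949, -0.38], [0.0, 0.0, 0.0, 1.0]]
['image', 'fovy', 'cx', 'cy', 'extrinsics']
```

View pics/scene0.png

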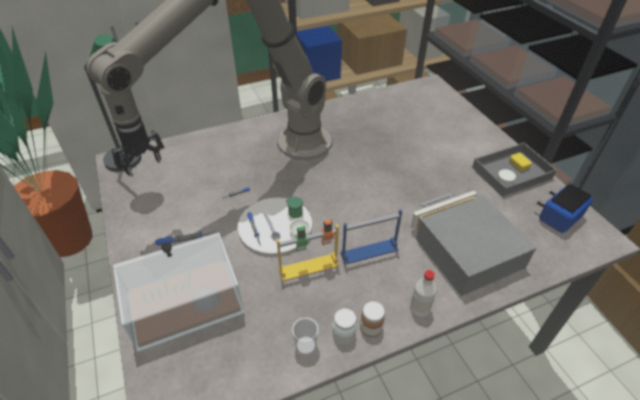

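View pics/side0.png

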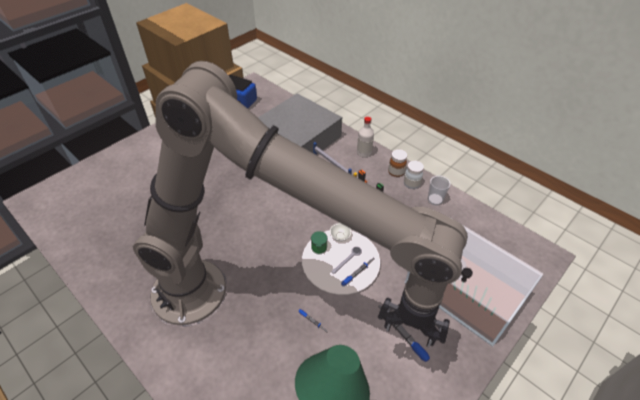

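Two tags seem to be there (green, orange). The turntable is around scene (275,225), the yellow rail around (308,250), the blue rail around (372,237), and the cabinet around (470,235). I'll zoom in.

```bash
python3 - <<'E'
import cv2
a=cv2.imread('pics/scene0.png')[170:295,215:415];cv2.imwrite('pics/c1.png',cv2.resize(a,None,fx=4,fy=4,interpolation=2))
a=cv2.imread('pics/side0.png')[85:305,270:430];cv2.imwrite('pics/c2.png',cv2.resize(a,None,fx=2.7,fy=2.7,interpolation=2))
E
```

```text
(no output)
```

View pics/c1.png

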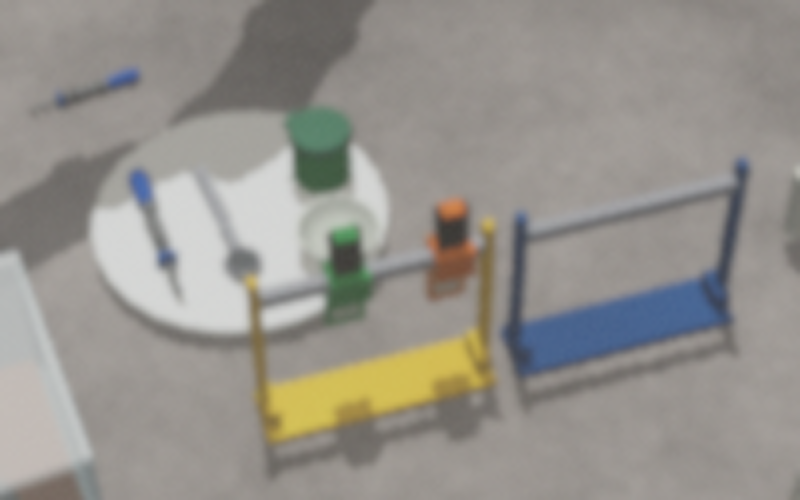

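View pics/c2.png

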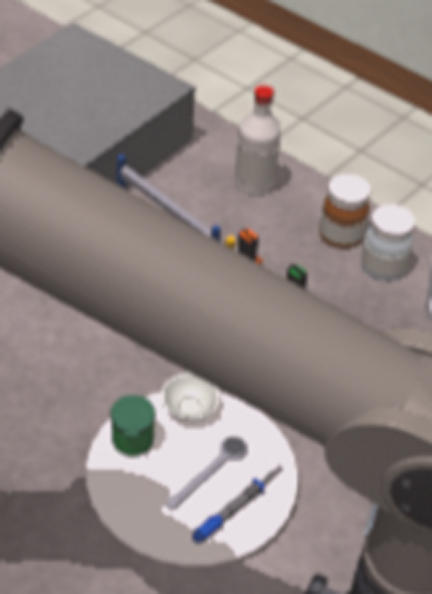

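```bash
cat >> h.py <<'E'
class Cam:
    def __init__(s,f,fish=False):
        d=np.load('pics/'+f+'.npz'); s.E=d['extrinsics']; s.cx=float(d['cx']); s.cy=float(d['cy']); s.fish=fish
        s.f=200/np.tan(np.radians(float(d['fovy']))/2); s.C=-s.E[:3,:3].T@s.E[:3,3]
    def ray(s,u,v):
        x,y=(u-s.cx)/s.f,(v-s.cy)/s.f
        if s.fish:
            r=np.hypot(x,y); k=np.sin(r)/max(r,1e-9); c=np.array([x*k,-y*k,-np.cos(r)])
        else: c=np.array([x,-y,-1.])
        c=s.E[:3,:3].T@c; return c/np.linalg.norm(c)
    def at(s,u,v,z):
        r=s.ray(u,v); return s.C+r*(z-s.C[2])/r[2]
    def px(s,p):
        c=s.E[:3,:3]@np.asarray(p,float)+s.E[:3,3]; q=np.array([c[0],-c[1]])
        if s.fish:
            n=np.hypot(*q); t=np.arctan2(n,-c[2]); q=q/max(n,1e-9)*t
        else: q=q/-c[2]
        return np.array([s.cx,s.cy])+s.f*q
def tri(c1,p1,c2,p2):
    A=0;b=0
    for c,p in((c1,p1),(c2,p2)):
        r=c.ray(*p);M=np.eye(3)-np.outer(r,r);A=A+M;b=b+M@c.C
    return np.linalg.solve(A,b)
E
python3 - <<'E'
from h import *
S=Cam('scene0');D=Cam('side0');print(S.C,D.C)
sc=lambda u,v,z:S.at(u/4+215,v/4+170,z).round(3)
sd=lambda u,v,z:D.at(u/2.7+270,v/2.7+85,z).round(3)
for n,u,v,z in[('yL',252,284,.166),('yR',488,226,.166),('bL',520,218,.166),('bR',742,165,.166),('green',346,236,.194),('orange',452,210,.194),('spoon end',195,170,.0245),('bowl',242,265,.0245),('bulb',141,186,.029),('collar',166,258,.029),('tip',182,300,.029),('can top',319,130,.077),('dish',337,233,.046),('TTl',90,218,.02),('TTr',388,218,.02)]:print(n,sc(u,v,z))
print('side')
for n,u,v,z in[('blueFar',122,160,.166),('blueNear',216,233,.166),('orange',248,238,.194),('green',297,271,.194),('spoonend',172,500,.0245),('bowl',234,446,.0245),('bulb',207,528,.029),('collar',258,486,.029),('tip',282,468,.029),('can',133,413,.077),('dish',192,395,.046),('TTl',88,475,.02),('TTr',298,475,.02)]:print(n,sd(u,v,z))
a=cv2.imread('pics/scene0.png')[160:300,395:545];cv2.imwrite('pics/c3.png',cv2.resize(a,None,fx=4,fy=4,interpolation=2))
E
```

```text
[ 1.41423683 -0.53306535  1.17181864] [-0.23470324 -0.7664623   1.17301149]
yL [ 0.596 -0.313  0.166]
yR [ 0.611 -0.136  0.166]
bL [ 0.613 -0.111  0.166]
bR [0.63  0.065 0.166]
green [ 0.603 -0.243  0.194]
orange [ 0.609 -0.164  0.194]
spoon end [ 0.342 -0.284  0.024]
bowl [ 0.458 -0.282  0.024]
bulb [ 0.346 -0.333  0.029]
collar [ 0.431 -0.338  0.029]
tip [ 0.478 -0.34   0.029]
can top [ 0.388 -0.186  0.077]
dish [ 0.474 -0.205  0.046]
TTl [ 0.356 -0.382  0.02 ]
TTr [ 0.454 -0.152  0.02 ]
side
blueFar [0.622 0.061 0.166]
blueNear [ 0.602 -0.118  0.166]
orange [ 0.599 -0.169  0.194]
green [ 0.596 -0.245  0.194]
spoonend [ 0.35  -0.28   0.024]
bowl [ 0.457 -0.282  0.024]
bulb [ 0.347 -0.335  0.029]
collar [ 0.43  -0.341  0.029]
tip [ 0.469 -0.345  0.029]
can [ 0.38  -0.189  0.077]
dish [ 0.467 -0.205  0.046]
TTl [ 0.31  -0.183  0.02 ]
TTr [ 0.48  -0.361  0.02 ]
```

View pics/c3.png

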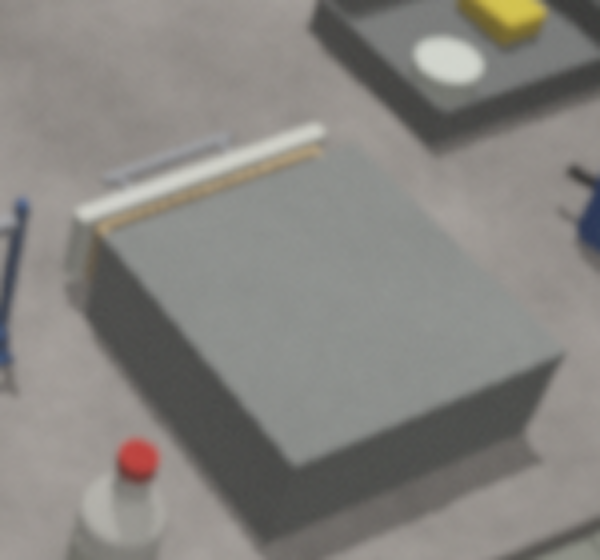

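```bash
python3 - <<'E'
from h import *
S=Cam('scene0');D=Cam('side0')
sc=lambda u,v,z:S.at(u/4+395,v/4+160,z).round(3)
for n,u,v,z in[('hL',108,180,.067),('hR',230,136,.067),('frontL',80,212,.088),('frontR',325,128,.088),('cabFL',105,233,.1),('cabFR',350,143,.1),('cabBL',297,466,.1),('cabBR',562,354,.1)]:print(n,sc(u,v,z))
E
```

```text
hL [0.555 0.205 0.067]
hR [0.551 0.33  0.067]
frontL [0.594 0.151 0.088]
frontR [0.591 0.393 0.088]
cabFL [0.63 0.15 0.1 ]
cabFR [0.623 0.391 0.1  ]
cabBL [0.875 0.155 0.1  ]
cabBR [0.868 0.398 0.1  ]
```

```bash
cat >> h.py <<'E'
from scipy.spatial.transform import Rotation as R
def plan(x,y,z,yaw,grasp=True):
    "row from the measured pose to grasp point (or TCP) x,y,z, tool down at yaw"
    s=env.state(); p=np.array(s['ee_pos']); M=np.array(s['eef_rot'])
    c,q=np.cos(np.radians(yaw)),np.sin(np.radians(yaw)); T=np.array([[c,q,0],[q,-c,0],[0,0,-1]])
    if grasp: z-=env.tcp_to_grasp
    d=M.T@(np.array([x,y,z])-p)*1000; w=R.from_matrix(M.T@T).as_rotvec(degrees=True)
    print('t',round(s['t'],1),'tcp',p.round(4),'F',np.round(s['wrist_force'],1),'w',round(s['gripper_width'],4),'row',d.round(1),w.round(2))
E
python3 -m crank '[[365,-196,-90,0,0,-69.7],[365,-196,-90,0,0,-69.7],[365,-196,-90,0,0,-69.7],[365,-196,-90,0,0,-69.7],[365,-196,-90,0,0,-69.7]]' -1 30
python3 -c "
from h import *
plan(.45,.25,.32,90,False)"
```

```text
t: 0.65
ee_pos: [0.3884, -0.4246, 0.2846]
eef_rot: [[0.444, 0.896, -0.0], [0.896, -0.444, -0.0], [-0.0, -0.0, -1.0]]
wrist_force: [1.2, -1.5, -0.0]
gripper_width: 0.0851
t 0.7 tcp [ 0.3884 -0.4246  0.2846] F [ 1.2 -1.5 -0. ] w 0.0851 row [ 631.9 -244.2  -35.4] [-1.000e-02  1.000e-02 -2.635e+01]
```

```bash

python3 -m crank '[[632,-244,-65,0,0,-26.4],[632,-244,-65,0,0,-26.4],[632,-244,-65,0,0,-26.4],[632,-244,-65,0,0,-26.4],[632,-244,-65,0,0,-26.4]]' 
python3 -c "
from h import *
snap('wrist','w1')
plan(.45,.25,.35,90,False)"
```

```text
t: 1.15
ee_pos: [0.4114, -0.1766, 0.3083]
eef_rot: [[0.005, 1.0, -0.0], [1.0, -0.005, -0.0], [-0.0, -0.0, -1.0]]
wrist_force: [1.1, 0.2, -0.6]
gripper_width: 0.0855
t 1.2 tcp [ 0.4134 -0.1669  0.3095] F [-0.2  6.4  0.1] w 0.0855 row [416.8  39.6 -38.8] [ 0.09 -0.23  0.39]
```

View pics/w1.png

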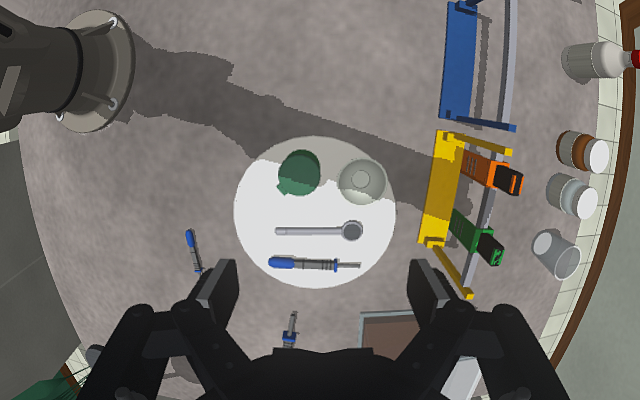

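The wrist view is sharp. Posts: blue near end (513,128), yellow (509,152) and (469,295). Tags: orange tab (511,181), green tab (493,255). Spoon runs (277,231) to (352,230), pipette bulb (275,262), collar (331,264). The plates face the robot.

```bash

python3 - <<'E'
from h import *
W=Cam('w1',True)
for n,u,v,z in[('bL',514,128,.166),('yR',510,152,.166),('yL',469,295,.166),('orange',512,181,.194),('green',494,256,.194),('spoon end',275,231,.0245),('bowl',352,230,.0245),('bulb',275,262,.029),('collar',331,264,.029),('tip',361,265,.029),('can',300,170,.077),('dish',361,180,.03)]:print(n,W.at(u,v,z).round(4))
E
python3 -m crank '[[417,40,-39,0,0,0],[417,40,-39,0,0,0],[417,40,-39,0,0,0],[417,40,-39,0,0,0],[417,40,-39,0,0,0]]' 
python3 -c "
from h import *
plan(.45,.20,.35,90,False)"
```

```text
bL [ 0.6108 -0.1094  0.166 ]
yR [ 0.6084 -0.1352  0.166 ]
yL [ 0.5887 -0.3097  0.166 ]
orange [ 0.5961 -0.1597  0.194 ]
green [ 0.5913 -0.2411  0.194 ]
spoon end [ 0.3387 -0.2821  0.0245]
bowl [ 0.4548 -0.2809  0.0245]
bulb [ 0.3359 -0.3334  0.029 ]
collar [ 0.4234 -0.3366  0.029 ]
tip [ 0.4705 -0.3392  0.029 ]
can [ 0.3833 -0.1773  0.077 ]
dish [ 0.465  -0.2023  0.03  ]
t: 1.7
ee_pos: [0.4365, 0.0706, 0.3316]
eef_rot: [[0.006, 1.0, 0.001], [1.0, -0.006, -0.001], [-0.001, 0.001, -1.0]]
wrist_force: [0.9, -0.4, -0.1]
gripper_width: 0.0857
t 1.7 tcp [0.4365 0.0706 0.3316] F [ 0.9 -0.4 -0.1] w 0.0857 row [129.5  12.8 -18.5] [ 0.04  0.05 -0.32]
```

```bash

python3 -m crank '[[130,13,-19,0,0,-0.3],[130,13,-19,0,0,-0.3],[130,13,-19,0,0,-0.3],[130,13,-19,0,0,-0.3],[130,13,-19,0,0,-0.3]]' 0.5
python3 -c "
from h import *
snap('wrist','w2')
plan(.553,.267,.20,90+1,True)"
```

```text
t: 2.2
ee_pos: [0.4503, 0.1988, 0.35]
eef_rot: [[-0.001, 1.0, -0.001], [1.0, 0.001, -0.001], [-0.001, -0.001, -1.0]]
wrist_force: [0.2, -1.9, -0.6]
gripper_width: 0.0212
t 2.2 tcp [0.4505 0.1975 0.3498] F [-0.2  0.2  0.3] w 0.0215 row [ 69.8 102.5 168.3] [-0.05  0.08 -1.06]
```

View pics/w2.png

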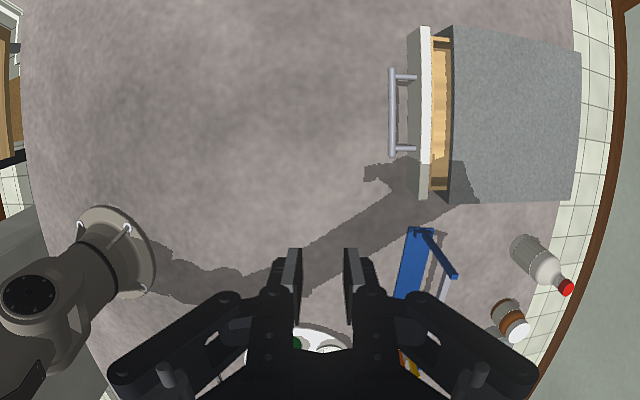

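The drawer already stands a little open. The handle bar runs (392,68) to (393,156), and the blue rail's far post is at (455,277).

```bash

python3 - <<'E'
from h import *
W=Cam('w2',True)
for n,u,v,z in[('h1',392,69,.066),('h2',393,156,.066),('f1',426,26,.088),('f2',425,199,.088),('cab',452,26,.1),('cab2',451,203,.1),('bR',455,277,.166)]:print(n,W.at(u,v,z).round(4))
p=W.at(392.5,112,.066);print(p);plan(p[0],p[1],.15,90.8,True)
E
```

```text
h1 [0.5443 0.33   0.066 ]
h2 [0.5494 0.2076 0.066 ]
f1 [0.5863 0.3915 0.088 ]
f2 [0.5955 0.1509 0.088 ]
cab [0.6193 0.3935 0.1   ]
cab2 [0.6319 0.149  0.1   ]
bR [0.6253 0.0679 0.166 ]
[0.54617901 0.26975737 0.066     ]
t 2.2 tcp [0.4505 0.1975 0.3498] F [-0.2  0.2  0.3] w 0.0215 row [ 72.6  95.8 218.3] [-0.05  0.08 -0.86]
```

```bash

python3 -m crank '[[71,98,120,0,0,-2.2],[71,98,120,0,0,-2.2],[71,98,120,0,0,-2.2],[71,98,200,0,0,-2.2],[71,98,218,0,0,-2.2]]' 0.36
python3 -c "
from h import *
snap('wrist','w3')
plan(.549,.268,.062,92.2,True)
W=Cam('w3',True);print(W.px([.549,.208,.066]),W.px([.549,.33,.066]))"
```

```text
t: 2.75
ee_pos: [0.5489, 0.2671, 0.1433]
eef_rot: [[-0.035, 0.999, 0.0], [0.999, 0.035, -0.001], [-0.001, 0.0, -1.0]]
wrist_force: [0.8, -0.5, -1.4]
gripper_width: 0.0277
t 2.8 tcp [0.544  0.2636 0.1343] F [-1.2 -1.5 -5.2] w 0.0273 row [ 4.8  6.4 90.9] [-0.77  0.39 -0.14]
[320.48983895 279.12087181] [326.25063743 128.63665209]
```

View pics/w3.png

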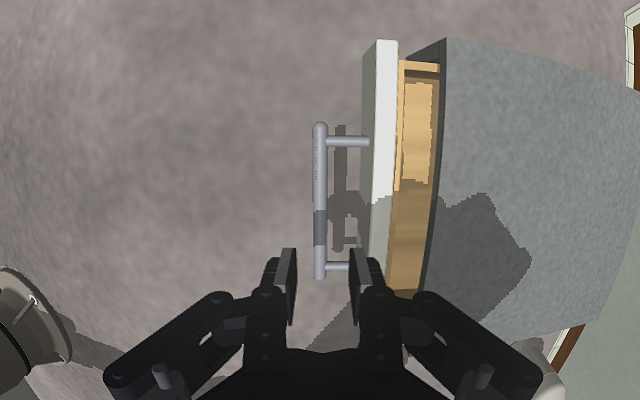

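```bash

python3 -m crank '[[0,-2.5,0,0,0,0],[0,-2.5,30,0,0,0],[0,-2.5,60,0,0,0],[0,-2.5,86,0,0,0],[0,-2.5,86,0,0,0]]'
python3 -m crank '[[0,0,0,0,0,0],[0,0,0,0,0,0],[0,0,0,0,0,0],[0,0,0,0,0,0]]' 1 40
python3 -c "
from h import *
plan(.549,.268,.062,92.2,True)"
```

```text
t: 3.3
ee_pos: [0.5445, 0.2666, 0.0595]
eef_rot: [[-0.037, 0.999, -0.001], [0.999, 0.037, -0.003], [-0.003, -0.002, -1.0]]
wrist_force: [-1.0, 0.1, 0.4]
gripper_width: 0.0272
t: 3.7
ee_pos: [0.5468, 0.2692, 0.0629]
eef_rot: [[-0.038, 0.999, 0.005], [0.999, 0.038, 0.0], [0.0, 0.005, -1.0]]
wrist_force: [0.0, -1.7, 8.1]
gripper_width: 0.008
t 3.7 tcp [0.5468 0.2692 0.0629] F [ 0.  -1.7  8.1] w 0.008 row [-1.3  2.1 19.6] [ 0.26 -0.01 -0.05]
```

```bash

python3 -m crank '[[0,0,0,0,0,0],[0,0,0,0,0,0],[0,0,0,0,0,0],[0,0,0,0,0,0],[0,0,3,0,0,0]]' 0.36
python3 -m crank '[[0,0,0,0,0,0],[0,0,0,0,0,0],[0,0,0,0,0,0]]'
python3 -c "
from h import *
plan(.549,.268,.062,92.2,True)"
```

```text
t: 4.2
ee_pos: [0.545, 0.2692, 0.0568]
eef_rot: [[-0.039, 0.999, 0.001], [0.999, 0.039, 0.0], [0.0, 0.001, -1.0]]
wrist_force: [-0.0, 0.0, 0.6]
gripper_width: 0.0273
t: 4.5
ee_pos: [0.5447, 0.269, 0.0565]
eef_rot: [[-0.039, 0.999, -0.0], [0.999, 0.039, -0.0], [-0.0, -0.0, -1.0]]
wrist_force: [0.4, 0.7, 0.2]
gripper_width: 0.0274
t 4.5 tcp [0.5447 0.269  0.0565] F [0.4 0.7 0.2] w 0.0274 row [-1.1  4.3 13.2] [-0.01  0.    0.01]
```

```bash

python3 -m crank '[[0,1.5,14,0,0,0],[0,1.5,14,0,0,0],[0,1.5,14,0,0,0]]' 
python3 -m crank '[[0,0,0,0,0,0],[0,0,0,0,0,0],[0,0,0,0,0,0],[0,0,0,0,0,0]]' 1 60
python3 -m crank '[[0,-20,0,0,0,0],[0,-40,0,0,0,0],[0,-60,0,0,0,0],[0,-80,0,0,0,0],[0,-90,0,0,0,0]]'
python3 -m crank '[[0,-20,0,0,0,0],[0,-40,0,0,0,0],[0,-50,0,0,0,0],[0,-50,0,0,0,0],[0,-50,0,0,0,0]]'
python3 -c "
from h import *
plan(.549,.268,.062,92.2,True)"
```

```text
t: 4.8
ee_pos: [0.5501, 0.2704, 0.0452]
eef_rot: [[-0.038, 0.999, 0.008], [0.999, 0.038, 0.002], [0.002, 0.008, -1.0]]
wrist_force: [0.9, -1.1, 12.7]
gripper_width: 0.0275
t: 5.2
ee_pos: [0.5473, 0.2695, 0.0431]
eef_rot: [[-0.038, 0.999, 0.002], [0.999, 0.038, 0.001], [0.001, 0.002, -1.0]]
wrist_force: [0.3, 0.0, 7.2]
gripper_width: 0.0089
t: 5.7
ee_pos: [0.4556, 0.2667, 0.0431]
eef_rot: [[-0.039, 0.999, 0.001], [0.999, 0.039, 0.002], [0.001, 0.001, -1.0]]
wrist_force: [1.2, 1.4, 4.5]
gripper_width: 0.0088
t: 6.2
ee_pos: [0.4061, 0.2653, 0.0431]
eef_rot: [[-0.039, 0.999, 0.001], [0.999, 0.039, 0.002], [0.002, 0.001, -1.0]]
wrist_force: [-1.2, 2.0, 7.6]
gripper_width: 0.009
t 6.2 tcp [0.4061 0.2653 0.0431] F [-1.2  2.   7.6] w 0.009 row [-2.900e+00  1.429e+02 -1.000e-01] [ 0.04 -0.13  0.05]
```

```bash

python3 -m crank '[[0,0,0,0,0,0],[0,0,0,0,0,0],[0,0,0,0,0,0],[0,0,0,0,0,0]]' 0.36
python3 -m crank '[[0,0,-40,0,0,0],[0,0,-80,0,0,0],[0,0,-130,0,0,0],[0,0,-180,0,0,0],[0,0,-200,0,0,0]]'
python3 -m crank '[[-125,90,-50,0,0,0],[-125,90,-50,0,0,0],[-125,90,-50,0,0,0],[-125,90,-50,0,0,0],[-125,90,-50,0,0,0]]'
python3 -c "
from h import *
snap('wrist','w4')
plan(.407,-.281,.15,0,True)"
```

```text
t: 6.6
ee_pos: [0.406, 0.2632, 0.0422]
eef_rot: [[-0.038, 0.999, -0.001], [0.999, 0.038, -0.001], [-0.001, -0.001, -1.0]]
wrist_force: [-1.2, 0.4, 1.2]
gripper_width: 0.0273
t: 7.1
ee_pos: [0.4082, 0.2647, 0.247]
eef_rot: [[-0.038, 0.999, 0.006], [0.999, 0.038, 0.002], [0.002, 0.006, -1.0]]
wrist_force: [0.4, 0.1, 0.4]
gripper_width: 0.0275
t: 7.6
ee_pos: [0.5025, 0.1393, 0.2924]
eef_rot: [[-0.032, 0.999, -0.0], [0.999, 0.032, -0.0], [-0.0, -0.0, -1.0]]
wrist_force: [-0.2, 0.6, -0.6]
gripper_width: 0.0274
t 7.7 tcp [0.5008 0.1417 0.2921] F [-0.1  0.9 -0. ] w 0.0273 row [-419.1 -109.   160.8] [-8.000e-02  5.000e-02  9.209e+01]
```

View pics/w4.png

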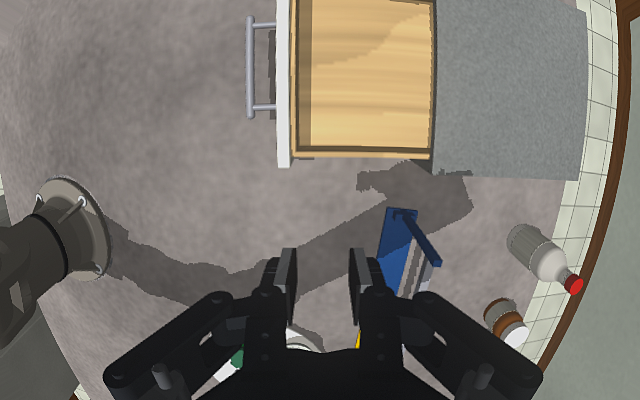

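```bash

python3 - <<'E'
from h import *
W=Cam('w4',True)
for n,u,v,z in[('h1',250,17,.066),('h2',250,116,.066),('front out',279,166,.088),('inner front',297,148,.078),('inner side far',430,148,.078),('cab corner',435,175,.1),('bR',437,263,.166)]:print(n,W.at(u,v,z).round(4))
E
python3 -m crank '[[-420,-109,0,0,0,43],[-420,-109,0,0,0,43],[-420,-109,0,0,0,43],[-420,-109,0,0,0,43],[-420,-109,0,0,0,43]]' 0
python3 -c "
from h import *
plan(.407,-.281,.24,0,True)"
```

```text
h1 [0.41   0.3268 0.066 ]
h2 [0.4133 0.2041 0.066 ]
front out [0.4519 0.1477 0.088 ]
inner front [0.4716 0.1676 0.078 ]
inner side far [0.6304 0.1752 0.078 ]
cab corner [0.6322 0.147  0.1   ]
bR [0.6238 0.0687 0.166 ]
t: 8.15
ee_pos: [0.4462, -0.1012, 0.2921]
eef_rot: [[0.654, 0.756, -0.001], [0.756, -0.654, -0.0], [-0.001, -0.001, -1.0]]
wrist_force: [1.8, 0.0, 0.8]
gripper_width: 0.0424
t 8.2 tcp [ 0.4462 -0.1012  0.2921] F [1.8 0.  0.8] w 0.0424 row [-161.6   88.1   70.8] [-2.000e-02  6.000e-02  4.912e+01]
```

```bash

python3 -m crank '[[-162,88,0,0,0,42.9],[-162,88,0,0,0,42.9],[-162,88,40,0,0,42.9],[-162,88,71,0,0,42.9],[-162,88,71,0,0,42.9]]' 0
python3 -c "
from h import *
plan(.407,-.281,.24,0,True)"
```

```text
t: 8.65
ee_pos: [0.4047, -0.2825, 0.2171]
eef_rot: [[0.995, 0.102, -0.007], [0.102, -0.995, 0.004], [-0.007, -0.005, -1.0]]
wrist_force: [0.0, 0.1, -0.1]
gripper_width: 0.0428
t 8.7 tcp [ 0.4047 -0.2825  0.2171] F [ 0.   0.1 -0.1] w 0.0428 row [ 2.4 -1.3 -4.2] [-0.24  0.4   5.83]
```

```bash

python3 -m crank '[[-70,0,0,0,0,5.8],[-70,0,0,0,0,5.8],[-70,0,0,0,0,5.8],[-70,0,0,0,0,5.8]]' 0
python3 -c "
from h import *
snap('wrist','w5')
plan(.407,-.281,.10,0,True)"
```

```text
t: 9.05
ee_pos: [0.3399, -0.2881, 0.2215]
eef_rot: [[1.0, 0.012, 0.0], [0.012, -1.0, 0.0], [0.0, -0.0, -1.0]]
wrist_force: [0.2, -0.6, 0.6]
gripper_width: 0.0426
t 9.1 tcp [ 0.3405 -0.2883  0.2217] F [-0.2 -0.5  0.4] w 0.0428 row [ 66.5  -6.4 140.5] [-0.   -0.06  0.73]
```

View pics/w5.png

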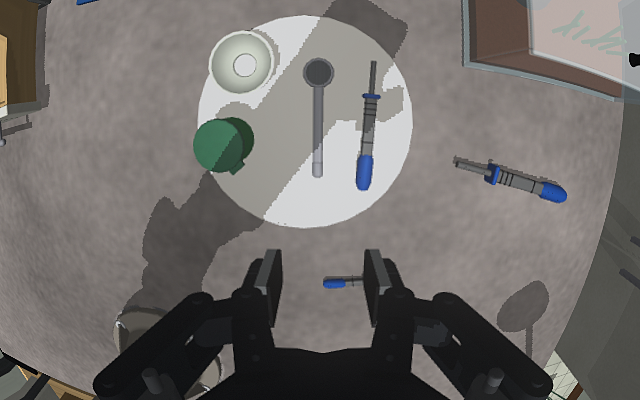

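Spoon: handle end (318,177), bowl (318,72). Pipette: bulb (364,173), collar (371,98), tip (374,62). Neither has moved. That makes 10 views.

```bash

python3 - <<'E'
from h import *
W=Cam('w5',True)
for n,u,v,z in[('sp end',318,177,.0245),('sp bowl',318,72,.0245),('bulb',364,173,.029),('collar',371,98,.029),('tip',374,62,.029),('can',223,145,.077),('dish',241,62,.046)]:print(n,W.at(u,v,z).round(4))
E
```

```text
sp end [ 0.338  -0.2828  0.0245]
sp bowl [ 0.4546 -0.2817  0.0245]
bulb [ 0.3444 -0.334   0.029 ]
collar [ 0.4275 -0.3386  0.029 ]
tip [ 0.4671 -0.3411  0.029 ]
can [ 0.3822 -0.1918  0.077 ]
dish [ 0.4652 -0.2031  0.046 ]
```

```bash

python3 -m crank '[[64,-6,50,0,0,0.5],[64,-6,100,0,0,0.5],[64,-6,140,0,0,0.5],[64,-6,160,0,0,0.5],[64,-6,160,0,0,0.5]]' 0.2
python3 -m crank '[[0,0,0,0,0,0],[0,0,0,0,0,0]]'
python3 -c "
from h import *
plan(.404,-.282,.0225,.5,False)"
```

```text
t: 9.6
ee_pos: [0.4015, -0.2794, 0.0575]
eef_rot: [[1.0, 0.005, -0.007], [0.005, -1.0, 0.007], [-0.007, -0.007, -1.0]]
wrist_force: [-1.1, 0.5, -0.4]
gripper_width: 0.0339
t: 9.8
ee_pos: [0.405, -0.284, 0.0638]
eef_rot: [[1.0, 0.001, 0.004], [0.001, -1.0, -0.002], [0.004, 0.002, -1.0]]
wrist_force: [-0.2, -0.3, -0.3]
gripper_width: 0.0341
t 9.8 tcp [ 0.405  -0.284   0.0638] F [-0.2 -0.3 -0.3] w 0.0341 row [-1.2 -2.1 41.3] [ 0.13 -0.21 -0.43]
```

```bash

python3 -m crank '[[-1,-2,20,0,0,0],[-1,-2,35,0,0,0],[-1,-2,39,0,0,0],[-1,-2,39,0,0,0],[-1,-2,39,0,0,0]]'
python3 -m crank '[[0,0,0,0,0,0],[0,0,0,0,0,0],[0,0,0,0,0,0],[0,0,0,0,0,0]]' 1 40
python3 -m crank '[[0,0,-20,0,0,0],[0,0,-70,0,0,0],[0,0,-120,0,0,0],[0,0,-160,0,0,0],[0,0,-180,0,0,0]]'
python3 -c "
from h import *
plan(.45,-.05,.22,2,False)"
```

```text
t: 10.3
ee_pos: [0.403, -0.2821, 0.0242]
eef_rot: [[1.0, 0.0, 0.002], [0.0, -1.0, -0.002], [0.002, 0.002, -1.0]]
wrist_force: [0.6, -0.1, 0.3]
gripper_width: 0.0339
t: 10.7
ee_pos: [0.4026, -0.2819, 0.0237]
eef_rot: [[1.0, 0.0, 0.001], [0.0, -1.0, -0.001], [0.001, 0.001, -1.0]]
wrist_force: [0.0, -0.3, 6.6]
gripper_width: 0.009
t: 11.2
ee_pos: [0.4036, -0.2822, 0.2068]
eef_rot: [[1.0, 0.001, 0.005], [0.001, -1.0, -0.004], [0.005, 0.004, -1.0]]
wrist_force: [0.6, -0.6, -0.8]
gripper_width: 0.0094
t 11.2 tcp [ 0.4036 -0.2822  0.2068] F [ 0.6 -0.6 -0.8] w 0.0094 row [  46.6 -232.1  -13.9] [ 0.24 -0.3  -1.96]
```

```bash

python3 -m crank '[[132,-598,-10,0,0,-2],[132,-598,-10,0,0,-2],[132,-598,-10,0,0,-2],[132,-598,-10,0,0,-2],[132,-598,-10,0,0,-2]]'
python3 -c "
from h import *
plan(.536,.316,.22,2.2,False)"
```

```text
t: 11.7
ee_pos: [0.4555, -0.0354, 0.207]
eef_rot: [[0.999, 0.035, 0.001], [0.035, -0.999, -0.001], [0.001, 0.001, -1.0]]
wrist_force: [1.5, 0.9, -0.3]
gripper_width: 0.0092
t 11.7 tcp [ 0.4555 -0.0354  0.207 ] F [ 1.5  0.9 -0.3] w 0.0092 row [  92.8 -348.3  -13.3] [ 0.05 -0.03 -0.19]
```

```bash

python3 -m crank '[[93,-348,-13,0,0,0],[93,-348,-13,0,0,0],[93,-348,-13,0,0,0],[93,-348,-13,0,0,0],[93,-348,-13,0,0,0]]'
python3 -m crank '[[23,-97,0,0,0,0],[23,-97,0,0,0,0],[23,-97,0,0,0,0],[23,-97,0,0,0,0],[23,-97,0,0,0,0]]'
python3 -c "
from h import *
plan(.536,.316,.035,2.2,False)"
```

```text
t: 12.2
ee_pos: [0.5117, 0.2079, 0.2158]
eef_rot: [[0.999, 0.035, 0.0], [0.035, -0.999, -0.001], [0.0, 0.001, -1.0]]
wrist_force: [0.2, 0.1, -0.4]
gripper_width: 0.0094
t: 12.7
ee_pos: [0.5313, 0.3023, 0.2152]
eef_rot: [[0.999, 0.034, -0.0], [0.034, -0.999, -0.002], [-0.001, 0.002, -1.0]]
wrist_force: [-0.3, -0.2, -0.7]
gripper_width: 0.0096
t 12.7 tcp [0.5313 0.3023 0.2152] F [-0.3 -0.2 -0.7] w 0.0096 row [  5.3 -13.9 180.2] [ 0.11  0.03 -0.26]
```

```bash

python3 -m crank '[[5,-14,20,0,0,0],[5,-14,70,0,0,0],[5,-14,110,0,0,0],[5,-14,140,0,0,0],[5,-14,140,0,0,0]]'
python3 -m crank '[[0,0,15,0,0,0],[0,0,30,0,0,0],[0,0,42,0,0,0],[0,0,42,0,0,0]]'
python3 -c "
from h import *
plan(.536,.316,.027,2.2,False)"
```

```text
t: 13.2
ee_pos: [0.5335, 0.313, 0.0713]
eef_rot: [[0.999, 0.032, -0.007], [0.032, -0.999, -0.007], [-0.008, 0.006, -1.0]]
wrist_force: [0.6, -1.0, -0.2]
gripper_width: 0.0096
t: 13.6
ee_pos: [0.5348, 0.3172, 0.0323]
eef_rot: [[0.999, 0.035, -0.002], [0.035, -0.999, -0.002], [-0.002, 0.002, -1.0]]
wrist_force: [-0.3, -0.2, -1.0]
gripper_width: 0.0089
t 13.6 tcp [0.5348 0.3172 0.0323] F [-0.3 -0.2 -1. ] w 0.0089 row [1.1 1.3 5.3] [ 0.1   0.12 -0.18]
```

Release and rise, then view to confirm before heading back.

```bash

python3 -m crank '[[0,0,4,0,0,0],[0,0,4,0,0,0]]'
python3 -m crank '[[0,0,0,0,0,0],[0,0,0,0,0,0],[0,0,0,0,0,0],[0,0,0,0,0,0]]' 0.3
python3 -m crank '[[0,0,-50,0,0,0],[0,0,-100,0,0,0],[0,0,-150,0,0,0],[0,0,-190,0,0,0],[0,0,-190,0,0,0]]'
python3 -m crank '[[-160,250,0,0,0,0],[-160,250,0,0,0,0],[-160,250,0,0,0,0],[-160,250,0,0,0,0],[-160,250,0,0,0,0]]'
python3 -c "
from h import *
snap('wrist','w6');s=snap('scene','s6')
plan(.31,-.337,.22,-3,False)
a=cv2.imread('pics/w6.png');b=cv2.resize(s['image'][150:270,200:540,::-1],None,fx=1.88,fy=1.88)
cv2.imwrite('pics/v6.png',np.vstack([a[0:330],b[:,:640] if b.shape[1]>=640 else cv2.copyMakeBorder(b,0,0,0,640-b.shape[1],0)]))"
```

```text
t: 13.8
ee_pos: [0.5357, 0.3184, 0.0298]
eef_rot: [[0.999, 0.036, 0.0], [0.036, -0.999, 0.0], [0.0, -0.0, -1.0]]
wrist_force: [0.1, 0.6, -1.8]
gripper_width: 0.0091
t: 14.2
ee_pos: [0.5357, 0.3183, 0.03]
eef_rot: [[0.999, 0.035, 0.0], [0.035, -0.999, 0.0], [0.0, -0.0, -1.0]]
wrist_force: [-0.4, 0.3, -1.6]
gripper_width: 0.0301
t: 14.7
ee_pos: [0.5383, 0.3213, 0.2269]
eef_rot: [[0.999, 0.035, 0.011], [0.035, -0.999, 0.007], [0.011, -0.006, -1.0]]
wrist_force: [0.8, 0.4, 0.0]
gripper_width: 0.0299
t: 15.2
ee_pos: [0.4068, 0.1012, 0.219]
eef_rot: [[0.999, 0.036, -0.001], [0.036, -0.999, -0.0], [-0.001, 0.0, -1.0]]
wrist_force: [1.0, -0.8, 0.1]
gripper_width: 0.0297
t 15.3 tcp [0.4046 0.0961 0.2182] F [0.7 0.8 0.4] w 0.0301 row [-105.8  430.5    1.7] [0.41 0.21 4.48]
```

View pics/v6.png

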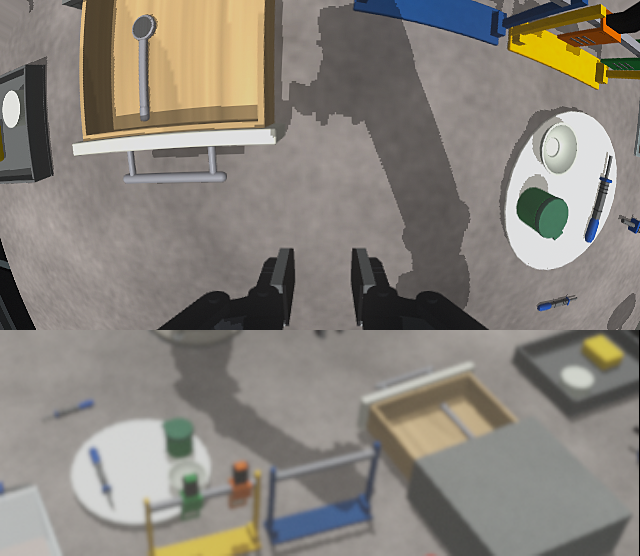

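The spoon lies in the drawer. The pipette is still on the turntable, bulb at (592,228), collar at (603,185). 11 views so far.

```bash

python3 -c "
from h import *
W=Cam('w6',True)
for u,v in((592,228),(603,185),(609,157)):print(W.at(u,v,.029).round(3))"
python3 -m crank '[[-106,430,0,0,0,4.5],[-106,430,0,0,0,4.5],[-106,430,0,0,0,4.5],[-106,430,0,0,0,4.5],[-106,430,0,0,0,4.5]]'
python3 -m crank '[[-44,195,0,0,0,0],[-44,195,0,0,0,0],[-44,195,0,0,0,0],[-44,195,0,0,0,0],[-44,195,0,0,0,0]]'
python3 -c "
from h import *
snap('wrist','w7')
W=Cam('w7',True)
plan(.394,-.337,.07,-3,False)
im=cv2.imread('pics/w7.png').astype(int);m=((im[:,:,0]-im[:,:,2]>60)&(im[:,:,0]-im[:,:,1]>40)).astype('uint8');
n,l,st,c=cv2.connectedComponentsWithStats(m)
for i in range(1,n):
  if st[i,4]>15:print(c[i].round(1),st[i,4],W.at(*c[i],.029).round(4))
"
```

```text
[ 0.349 -0.334  0.029]
[ 0.421 -0.334  0.029]
[ 0.466 -0.336  0.029]
t: 15.8
ee_pos: [0.3568, -0.1432, 0.2198]
eef_rot: [[0.999, -0.042, 0.001], [-0.042, -0.999, -0.001], [0.001, 0.001, -1.0]]
wrist_force: [2.0, -0.3, 0.6]
gripper_width: 0.0303
t: 16.3
ee_pos: [0.3023, -0.3407, 0.2193]
eef_rot: [[0.999, -0.053, -0.001], [-0.053, -0.999, -0.002], [-0.001, 0.003, -1.0]]
wrist_force: [0.0, 0.6, 1.3]
gripper_width: 0.0302
t 16.4 tcp [ 0.3038 -0.3371  0.2191] F [-0.4  0.1  0.2] w 0.03 row [ 90.2  -4.5 149. ] [-0.02  0.04  0.19]
[55.8  3.6] 126 [0.5888 0.0221 0.029 ]
[313.3  59. ] 47 [ 0.4306 -0.3383  0.029 ]
[314.1 138.7] 467 [ 0.3446 -0.3343  0.029 ]
[461.5 133.6] 90 [ 0.3465 -0.5027  0.029 ]
[532.3 151.9] 489 [ 0.3256 -0.6107  0.029 ]
[346.9 257.1] 23 [ 0.2005 -0.3654  0.029 ]
[302.5 261.1] 128 [ 0.198 -0.311  0.029]
```

```bash

python3 -m crank '[[91,-1,30,0,0,0],[91,-1,80,0,0,0],[91,-1,120,0,0,0],[91,-1,155,0,0,0],[91,-1,155,0,0,0]]'
python3 -m crank '[[0,0,0,0,0,0],[0,0,0,0,0,0]]'
python3 -c "
from h import *
plan(.3946,-.3366,.0245,-2.7,False)"
```

```text
t: 16.85
ee_pos: [0.3927, -0.3317, 0.0584]
eef_rot: [[0.999, -0.039, -0.011], [-0.039, -0.999, 0.01], [-0.011, -0.01, -1.0]]
wrist_force: [-1.3, 1.3, -0.5]
gripper_width: 0.0297
t: 17.05
ee_pos: [0.3975, -0.3383, 0.0673]
eef_rot: [[0.999, -0.043, 0.003], [-0.043, -0.999, -0.003], [0.004, 0.003, -1.0]]
wrist_force: [-0.4, -0.4, 1.3]
gripper_width: 0.0295
t 17.1 tcp [ 0.3975 -0.3383  0.0673] F [-0.4 -0.4  1.3] w 0.0295 row [-3.1 -1.7 42.8] [ 0.15 -0.21  0.25]
```

```bash

python3 -m crank '[[-3,-1.5,20,0,0,0.2],[-3,-1.5,36,0,0,0.2],[-3,-1.5,42,0,0,0.2],[-3,-1.5,42,0,0,0.2],[-3,-1.5,42,0,0,0.2]]'
python3 -m crank '[[0,0,0,0,0,0],[0,0,0,0,0,0],[0,0,0,0,0,0],[0,0,0,0,0,0]]' 1 40
python3 -m crank '[[0,0,-20,0,0,0],[0,0,-70,0,0,0],[0,0,-120,0,0,0],[0,0,-160,0,0,0],[0,0,-190,0,0,0]]'
python3 -c "
from h import *
plan(.555,.2265,.22,2.2,False)"
```

```text
t: 17.55
ee_pos: [0.394, -0.3368, 0.0245]
eef_rot: [[0.999, -0.047, 0.002], [-0.047, -0.999, -0.002], [0.003, 0.002, -1.0]]
wrist_force: [0.2, -0.5, 0.0]
gripper_width: 0.0299
t: 17.95
ee_pos: [0.3937, -0.3366, 0.0241]
eef_rot: [[0.999, -0.047, 0.002], [-0.047, -0.999, -0.002], [0.002, 0.001, -1.0]]
wrist_force: [-1.7, 0.7, 6.4]
gripper_width: 0.0105
t: 18.45
ee_pos: [0.3936, -0.3364, 0.2162]
eef_rot: [[0.999, -0.047, 0.003], [-0.047, -0.999, -0.003], [0.003, 0.003, -1.0]]
wrist_force: [0.2, -0.9, -1.6]
gripper_width: 0.0107
t 18.4 tcp [ 0.3936 -0.3364  0.2162] F [ 0.2 -0.9 -1.6] w 0.0107 row [ 135.  -569.8   -4.8] [ 0.16 -0.18 -4.87]
```

```bash

python3 -m crank '[[135,-570,-5,0,0,-4.9],[135,-570,-5,0,0,-4.9],[135,-570,-5,0,0,-4.9],[135,-570,-5,0,0,-4.9],[135,-570,-5,0,0,-4.9]]'
python3 -c "
from h import *
plan(.555,.2265,.22,2.2,False)"
```

```text
t: 18.95
ee_pos: [0.4618, -0.0938, 0.2153]
eef_rot: [[0.999, 0.039, 0.001], [0.039, -0.999, -0.001], [0.001, 0.001, -1.0]]
wrist_force: [1.6, -0.9, 0.3]
gripper_width: 0.0104
t 18.9 tcp [ 0.4618 -0.0938  0.2153] F [ 1.6 -0.9  0.3] w 0.0104 row [ 105.4 -316.4   -4.9] [ 0.05 -0.05  0.01]
```

```bash

python3 -m crank '[[105,-316,-5,0,0,0],[105,-316,-5,0,0,0],[105,-316,-5,0,0,0],[105,-316,-5,0,0,0],[105,-316,-5,0,0,0]]'
python3 -m crank '[[23,-68,0,0,0,0],[23,-68,0,0,0,0],[23,-68,0,0,0,0],[23,-68,0,0,0,0]]'
python3 -c "
from h import *
plan(.555,.2265,.08,2.2,False)"
```

```text
t: 19.45
ee_pos: [0.5315, 0.1462, 0.219]
eef_rot: [[0.999, 0.038, 0.001], [0.038, -0.999, -0.001], [0.001, 0.001, -1.0]]
wrist_force: [0.2, 0.2, -0.3]
gripper_width: 0.0103
t: 19.85
ee_pos: [0.5513, 0.2132, 0.2183]
eef_rot: [[0.999, 0.04, -0.001], [0.04, -0.999, -0.001], [-0.001, 0.001, -1.0]]
wrist_force: [0.8, -0.1, -1.0]
gripper_width: 0.0106
t 19.9 tcp [0.5513 0.2132 0.2183] F [ 0.8 -0.1 -1. ] w 0.0106 row [  4.3 -13.3 138.3] [0.05 0.04 0.08]
```

```bash

python3 -m crank '[[4,-13,20,0,0,0],[4,-13,70,0,0,0],[4,-13,110,0,0,0],[4,-13,140,0,0,0],[4,-13,140,0,0,0]]'
python3 -m crank '[[0,0,15,0,0,0],[0,0,30,0,0,0],[0,0,46,0,0,0],[0,0,46,0,0,0],[0,0,46,0,0,0]]'
python3 -m crank '[[0,0,0,0,0,0],[0,0,0,0,0,0],[0,0,0,0,0,0],[0,0,0,0,0,0]]' 0.3
python3 -m crank '[[0,0,-50,0,0,0],[0,0,-100,0,0,0],[0,0,-150,0,0,0],[0,0,-190,0,0,0],[0,0,-190,0,0,0]]'
python3 -c "
from h import *
plan(.409,.2,.23,92.2,False)"
```

```text
t: 20.35
ee_pos: [0.5522, 0.2226, 0.0749]
eef_rot: [[0.999, 0.037, -0.008], [0.037, -0.999, -0.005], [-0.008, 0.004, -1.0]]
wrist_force: [0.2, -0.4, -0.3]
gripper_width: 0.0104
t: 20.85
ee_pos: [0.5628, 0.2308, 0.043]
eef_rot: [[0.999, 0.033, 0.016], [0.033, -0.999, 0.008], [0.017, -0.007, -1.0]]
wrist_force: [-4.1, -1.7, 36.4]
gripper_width: 0.0108
t: 21.25
ee_pos: [0.555, 0.2258, 0.0324]
eef_rot: [[0.999, 0.038, -0.0], [0.038, -0.999, -0.001], [-0.0, 0.001, -1.0]]
wrist_force: [0.8, -0.5, -0.8]
gripper_width: 0.0302
t: 21.75
ee_pos: [0.5583, 0.2287, 0.229]
eef_rot: [[0.999, 0.039, 0.011], [0.039, -0.999, 0.004], [0.011, -0.004, -1.0]]
wrist_force: [0.6, -0.2, 0.7]
gripper_width: 0.0302
t 21.8 tcp [0.5583 0.2287 0.229 ] F [ 0.6 -0.2  0.7] w 0.0302 row [-150.3   22.9   -2.7] [  0.31  -0.67 -89.98]
```

There was a 36 N contact while lowering, so I'll look while moving to the handle.

```bash

python3 -m crank '[[-170,20,-60,0,0,-42.9],[-170,20,-60,0,0,-42.9],[-170,20,-60,0,0,-42.9],[-170,20,-60,0,0,-42.9],[-170,20,-60,0,0,-42.9]]'
python3 -c "
from h import *
plan(.409,.14,.28,92.2,False)"
```

```text
t: 22.25
ee_pos: [0.3829, 0.1996, 0.283]
eef_rot: [[0.7, 0.714, 0.002], [0.714, -0.7, -0.003], [-0.001, 0.004, -1.0]]
wrist_force: [0.3, 0.4, 0.4]
gripper_width: 0.0299
t 22.2 tcp [0.3829 0.1996 0.283 ] F [0.3 0.4 0.4] w 0.0299 row [-24.3  60.3   3.3] [  0.16   0.15 -46.65]
```

```bash

python3 -m crank '[[-24,60,0,0,0,-42.9],[-24,60,0,0,0,-42.9],[-24,60,0,0,0,-42.9],[-24,60,0,0,0,-42.9],[-24,60,0,0,0,-42.9]]' 0.36
python3 -c "
from h import *
snap('wrist','w8')
plan(.409,.265,.20,92.2,False)"
```

```text
t: 22.75
ee_pos: [0.4111, 0.1399, 0.2815]
eef_rot: [[0.053, 0.999, -0.002], [0.999, -0.053, -0.0], [-0.001, -0.002, -1.0]]
wrist_force: [-0.1, 0.8, -0.6]
gripper_width: 0.0273
t 22.8 tcp [0.4111 0.14   0.2816] F [ 0.9 -0.8  0. ] w 0.0275 row [124.8  -8.1  81.5] [-0.11  0.03 -5.  ]
```

View pics/w8.png

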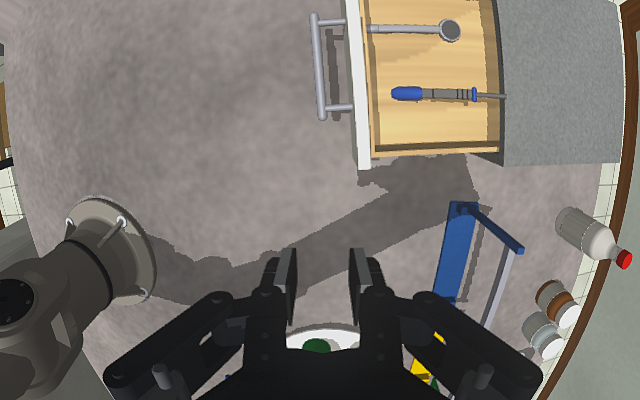

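```bash

python3 -c "
from h import *
W=Cam('w8',True)
for n,u,v,z in(('bulb',405,93,.031),('bulbend',390,93,.031),('collar',475,95,.031),('collar if high',475,95,.06),('tip',505,96,.031),('tip if on cab',505,96,.103),('h1',316,15,.066),('h2',322,118,.066),('cabedge',497,96,.1),('wallend',500,150,.078),('spoonend',368,28,.027),('bowl',450,30,.027)):print(n,W.at(u,v,z).round(4))
a=cv2.imread('pics/w8.png')[55:135,370:530];cv2.imwrite('pics/c8.png',cv2.resize(a,None,fx=5,fy=5,interpolation=2))"
```

```text
bulb [0.5201 0.2313 0.031 ]
bulbend [0.5004 0.2313 0.031 ]
collar [0.6207 0.232  0.031 ]
collar if high [0.6056 0.2312 0.06  ]
tip [0.6708 0.2338 0.031 ]
tip if on cab [0.624  0.2314 0.103 ]
h1 [0.4129 0.3256 0.066 ]
h2 [0.4132 0.2037 0.066 ]
cabedge [0.6144 0.2307 0.1   ]
wallend [0.6351 0.1638 0.078 ]
spoonend [0.4771 0.3173 0.027 ]
bowl [0.5887 0.3203 0.027 ]
```

View pics/c8.png

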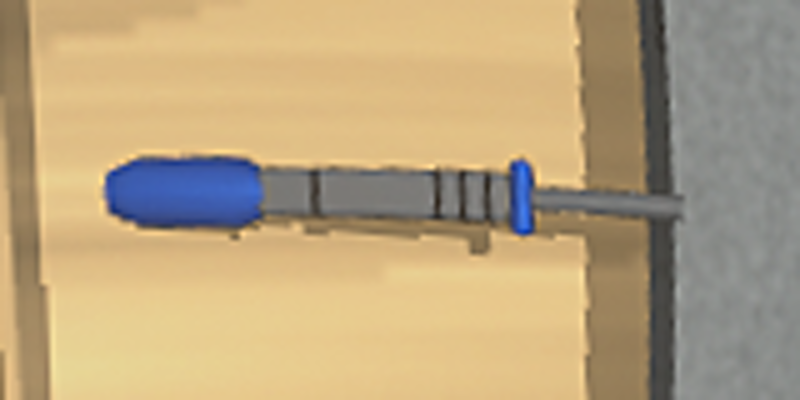

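The pipette's tip is resting on the cabinet's top edge, so the pipette is tilted about 29° (13 views). I'll regrip it, pull it clear, turn it a little and lower it again so the bulb levels it on the floor.

```bash

python3 -m crank '[[90,150,30,0,0,42.9],[90,150,30,0,0,42.9],[90,150,30,0,0,42.9],[90,150,30,0,0,42.9],[90,150,30,0,0,42.9]]' 0.2
python3 -m crank '[[0,0,0,0,0,42.3],[0,0,0,0,0,42.3],[0,0,0,0,0,42.3],[0,0,0,0,0,42.3],[0,0,0,0,0,42.3]]'
python3 -m crank '[[0,0,0,0,0,0],[0,0,0,0,0,0]]'
python3 -c "
from h import *
plan(.560,.2315,.16,1,False)"
```

```text
t: 23.3
ee_pos: [0.5687, 0.2232, 0.2486]
eef_rot: [[0.711, 0.703, -0.005], [0.703, -0.711, 0.002], [-0.002, -0.005, -1.0]]
wrist_force: [-0.8, -0.5, -1.0]
gripper_width: 0.0339
t: 23.8
ee_pos: [0.5662, 0.2214, 0.2513]
eef_rot: [[0.999, 0.041, -0.002], [0.041, -0.999, -0.001], [-0.002, 0.001, -1.0]]
wrist_force: [0.6, 0.6, 0.3]
gripper_width: 0.0337
t: 24.0
ee_pos: [0.5663, 0.2216, 0.2518]
eef_rot: [[0.999, 0.051, -0.001], [0.051, -0.999, -0.001], [-0.001, 0.001, -1.0]]
wrist_force: [-1.3, -0.1, -0.2]
gripper_width: 0.0342
t 24.0 tcp [0.5663 0.2216 0.2518] F [-1.3 -0.1 -0.2] w 0.0342 row [ -5.6 -10.3  91.8] [0.03 0.07 1.92]
```

```bash

python3 -m crank '[[-6,-10,50,0,0,2],[-6,-10,100,0,0,2],[-6,-10,130,0,0,2],[-6,-10,130,0,0,2],[-6,-10,130,0,0,2]]'
python3 -m crank '[[0,0,20,0,0,0],[0,0,40,0,0,0],[0,0,72,0,0,0],[0,0,72,0,0,0],[0,0,72,0,0,0]]'
python3 -c "
from h import *
plan(.560,.2315,.048,1,False)"
```

```text
t: 24.5
ee_pos: [0.5603, 0.2315, 0.123]
eef_rot: [[1.0, 0.015, -0.0], [0.015, -1.0, 0.0], [-0.0, -0.0, -1.0]]
wrist_force: [0.7, 0.5, 0.7]
gripper_width: 0.0347
t: 25.0
ee_pos: [0.5615, 0.232, 0.0527]
eef_rot: [[1.0, 0.014, 0.003], [0.014, -1.0, 0.001], [0.003, -0.001, -1.0]]
wrist_force: [0.3, 0.1, 0.9]
gripper_width: 0.034
t 25.0 tcp [0.5615 0.232  0.0527] F [0.3 0.1 0.9] w 0.034 row [-1.5  0.5  4.7] [-0.06 -0.15 -0.18]
```

```bash

python3 -m crank '[[0,0,0,0,0,0],[0,0,0,0,0,0],[0,0,0,0,0,0],[0,0,0,0,0,0]]' 1 40
python3 -m crank '[[0,0,-15,0,0,0],[0,0,-45,0,0,0],[-21,0,-45,0,0,8],[-21,0,-45,0,0,16],[-21,0,-45,0,0,19]]'
python3 -m crank '[[0,0,0,0,0,0],[0,0,0,0,0,0]]'
python3 -c "
from h import *
snap('wrist','w9')
plan(.5405,.2315,.03,-18,False)"
```

```text
t: 25.4
ee_pos: [0.5617, 0.2322, 0.0528]
eef_rot: [[1.0, 0.014, 0.004], [0.014, -1.0, 0.002], [0.004, -0.001, -1.0]]
wrist_force: [0.2, 0.4, 6.8]
gripper_width: 0.0112
t: 25.9
ee_pos: [0.5386, 0.2312, 0.0969]
eef_rot: [[0.949, -0.315, 0.001], [-0.315, -0.949, -0.0], [0.001, 0.0, -1.0]]
wrist_force: [-0.4, 0.0, -1.1]
gripper_width: 0.0111
t: 26.1
ee_pos: [0.5391, 0.2311, 0.0962]
eef_rot: [[0.95, -0.311, 0.0], [-0.311, -0.95, -0.0], [0.0, -0.0, -1.0]]
wrist_force: [0.1, 0.2, -0.6]
gripper_width: 0.0111
t 26.1 tcp [0.5391 0.231  0.096 ] F [ 0.2 -0.2 -0.4] w 0.0108 row [ 1.1 -0.9 66. ] [-0.   -0.01 -0.12]
```

```bash

python3 -m crank '[[0,0,10,0,0,0],[0,0,20,0,0,0],[0,0,28,0,0,0],[0,0,34,0,0,0],[0,0,40,0,0,0]]'
python3 -m crank '[[0,0,6,0,0,0],[0,0,12,0,0,0],[0,0,18,0,0,0],[0,0,22,0,0,0],[0,0,25,0,0,0]]'
python3 -m crank '[[0,0,0,0,0,0],[0,0,0,0,0,0]]'
python3 -m crank '[[0,0,0,0,0,0],[0,0,0,0,0,0],[0,0,0,0,0,0],[0,0,0,0,0,0]]' 0.3
python3 -m crank '[[0,0,-30,0,0,0],[0,0,-80,0,0,0],[0,0,-130,0,0,0],[0,0,-180,0,0,0],[0,0,-220,0,0,0]]'
python3 -m crank '[[-100,120,-30,0,0,-42.9],[-100,120,-30,0,0,-42.9],[-100,120,-30,0,0,-42.9],[-100,120,-30,0,0,-42.9],[-100,120,-30,0,0,-42.9]]'
python3 -m crank '[[0,0,0,0,0,-42.9],[0,0,0,0,0,-42.9],[0,0,0,0,0,-42.9],[0,0,0,0,0,-42.9],[0,0,0,0,0,-42.9]]'
python3 -c "
from h import *
snap('wrist','w10')
plan(.411,.265,.20,92.2,False)"
```

```text
t: 26.65
ee_pos: [0.5388, 0.2309, 0.0547]
eef_rot: [[0.95, -0.312, -0.001], [-0.312, -0.95, -0.0], [-0.001, 0.001, -1.0]]
wrist_force: [0.1, -1.3, -0.9]
gripper_width: 0.0113
t: 27.15
ee_pos: [0.5407, 0.2299, 0.0314]
eef_rot: [[0.95, -0.313, 0.002], [-0.313, -0.95, -0.002], [0.003, 0.001, -1.0]]
wrist_force: [1.3, -2.7, 6.3]
gripper_width: 0.011
t: 27.35
ee_pos: [0.5403, 0.23, 0.0313]
eef_rot: [[0.95, -0.313, 0.002], [-0.313, -0.95, -0.001], [0.002, 0.001, -1.0]]
wrist_force: [1.7, -2.5, 5.3]
gripper_width: 0.0111
t: 27.75
ee_pos: [0.5387, 0.2313, 0.0303]
eef_rot: [[0.95, -0.312, -0.001], [-0.312, -0.95, 0.0], [-0.001, 0.0, -1.0]]
wrist_force: [0.2, -0.3, 0.4]
gripper_width: 0.0299
t: 28.25
ee_pos: [0.5393, 0.2317, 0.2539]
eef_rot: [[0.95, -0.312, 0.003], [-0.312, -0.95, 0.001], [0.002, -0.002, -1.0]]
wrist_force: [1.9, 0.2, 0.6]
gripper_width: 0.0296
t: 28.75
ee_pos: [0.4052, 0.1471, 0.2813]
eef_rot: [[0.906, 0.422, 0.002], [0.422, -0.906, -0.002], [0.001, 0.002, -1.0]]
wrist_force: [-0.1, -0.3, -0.2]
gripper_width: 0.0296
t: 29.25
ee_pos: [0.4063, 0.1484, 0.2805]
eef_rot: [[0.375, 0.927, -0.0], [0.927, -0.375, -0.0], [-0.0, 0.0, -1.0]]
wrist_force: [0.4, -0.2, 0.1]
gripper_width: 0.0293
t 29.3 tcp [0.4064 0.1484 0.2805] F [-1.   0.1 -1.6] w 0.0296 row [110.  -39.   80.5] [-0.000e+00  1.000e-02 -2.399e+01]
```

View pics/w10.png

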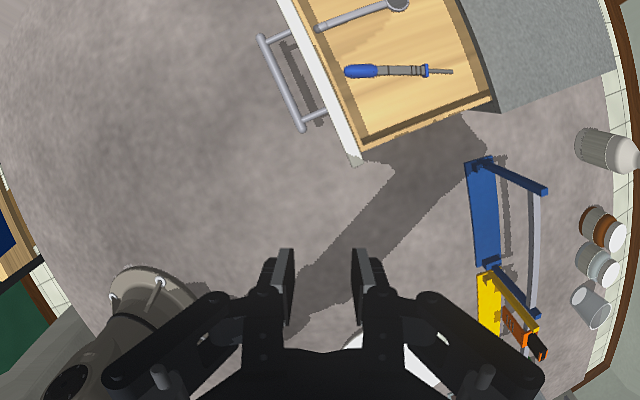

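The pipette now lies flat inside the drawer, (345–453, 71), clear of the cabinet. 14 views so far. Next I'll push the drawer shut with closed fingers.

```bash

python3 -m crank '[[94,-76,60,0,0,-24],[94,-76,60,0,0,-24],[94,-76,60,0,0,-24],[94,-76,60,0,0,-24],[94,-76,60,0,0,-24]]' 1
python3 -m crank '[[0,0,0,0,0,0]]'
python3 -c "
from h import *
plan(.365,.265,.045,92.2,False)"
```

```text
t: 29.8
ee_pos: [0.3717, 0.2642, 0.2203]
eef_rot: [[-0.028, 1.0, -0.001], [1.0, 0.028, -0.001], [-0.001, -0.001, -1.0]]
wrist_force: [0.6, 0.3, -0.2]
gripper_width: 0.0003
t: 29.9
ee_pos: [0.3729, 0.2631, 0.2209]
eef_rot: [[-0.025, 1.0, 0.001], [1.0, 0.025, -0.001], [-0.001, 0.001, -1.0]]
wrist_force: [0.5, -0.8, -0.1]
gripper_width: 0.0003
t 29.9 tcp [0.3729 0.2631 0.2209] F [ 0.5 -0.8 -0.1] w 0.0003 row [  2.2  -8.  175.9] [ 0.04  0.03 -0.79]
```

```bash

python3 -m crank '[[2,-8,40,0,0,-0.8],[2,-8,80,0,0,-0.8],[2,-8,130,0,0,-0.8],[2,-8,175,0,0,-0.8],[2,-8,175,0,0,-0.8]]'
python3 -m crank '[[0,0,0,0,0,0],[0,0,0,0,0,0]]'
python3 -m crank '[[0,20,0,0,0,0],[0,45,0,0,0,0],[0,70,0,0,0,0],[0,95,0,0,0,0],[0,120,0,0,0,0]]'
python3 -m crank '[[0,20,0,0,0,0],[0,30,0,0,0,0],[0,38,0,0,0,0],[0,45,0,0,0,0],[0,50,0,0,0,0]]'
python3 -c "
from h import *
plan(.365,.265,.045,92.2,False)"
```

```text
t: 30.4
ee_pos: [0.3611, 0.2614, 0.0413]
eef_rot: [[-0.039, 0.999, -0.01], [0.999, 0.039, -0.007], [-0.007, -0.01, -1.0]]
wrist_force: [-0.2, -1.0, 0.3]
gripper_width: -0.0003
t: 30.6
ee_pos: [0.3664, 0.2669, 0.0482]
eef_rot: [[-0.041, 0.999, 0.005], [0.999, 0.041, 0.002], [0.002, 0.005, -1.0]]
wrist_force: [-0.1, 0.6, 0.3]
gripper_width: -0.0001
t: 31.1
ee_pos: [0.4857, 0.2707, 0.0484]
eef_rot: [[-0.041, 0.999, 0.003], [0.999, 0.041, 0.0], [-0.0, 0.003, -1.0]]
wrist_force: [-1.5, -0.8, -1.1]
gripper_width: -0.0003
t: 31.6
ee_pos: [0.5341, 0.2734, 0.0463]
eef_rot: [[-0.043, 0.999, 0.001], [0.999, 0.043, 0.0], [0.0, 0.001, -1.0]]
wrist_force: [-1.2, -0.3, -0.0]
gripper_width: -0.0001
t 31.6 tcp [0.5341 0.2734 0.0463] F [-1.2 -0.3 -0. ] w -0.0001 row [  -1.2 -169.3    1.2] [ 0.04 -0.02  0.25]
```

```bash

python3 -m crank '[[0,4,0,0,0,0],[0,8,0,0,0,0],[0,12,0,0,0,0],[0,15,0,0,0,0],[0,18,0,0,0,0]]'
python3 -m crank '[[0,2,0,0,0,0],[0,4,0,0,0,0],[0,6,0,0,0,0],[0,8,0,0,0,0],[0,10,0,0,0,0]]'
```

```text
t: 32.1
ee_pos: [0.552, 0.2739, 0.0456]
eef_rot: [[-0.042, 0.999, -0.0], [0.999, 0.042, -0.0], [-0.0, -0.0, -1.0]]
wrist_force: [-1.2, 0.7, 0.6]
gripper_width: -0.0
t: 32.6
ee_pos: [0.5555, 0.274, 0.0454]
eef_rot: [[-0.043, 0.999, -0.012], [0.999, 0.043, -0.005], [-0.004, -0.012, -1.0]]
wrist_force: [-17.2, -2.9, 14.6]
gripper_width: 0.0002
```

```bash

python3 -m crank '[[0,-30,0,0,0,0],[0,-30,-40,0,0,0],[0,-30,-90,0,0,0],[0,-30,-140,0,0,0],[0,-30,-190,0,0,0]]'
python3 -m crank '[[-250,-30,-80,0,0,0],[-250,-30,-80,0,0,0],[-250,-30,-80,0,0,0],[-250,-30,-80,0,0,0],[-250,-30,-80,0,0,0]]' 0.36
python3 -c "
from h import *
plan(.595,-.32,.30,84.6,False)"
```

```text
t: 33.1
ee_pos: [0.5322, 0.2727, 0.2377]
eef_rot: [[-0.042, 0.999, 0.001], [0.999, 0.042, -0.0], [-0.0, 0.001, -1.0]]
wrist_force: [0.7, -0.3, -0.6]
gripper_width: -0.0001
t: 33.6
ee_pos: [0.5135, 0.0331, 0.3124]
eef_rot: [[-0.042, 0.999, 0.002], [0.999, 0.042, -0.001], [-0.001, 0.002, -1.0]]
wrist_force: [1.1, -0.4, -1.3]
gripper_width: 0.0272
t 33.6 tcp [0.5135 0.0331 0.3124] F [ 1.1 -0.4 -1.3] w 0.0272 row [-356.2   66.6   12.9] [0.11 0.05 7.81]
```

```bash

python3 -m crank '[[-356,67,0,0,0,7.8],[-356,67,0,0,0,7.8],[-356,67,0,0,0,7.8],[-356,67,0,0,0,7.8],[-356,67,0,0,0,7.8]]'
python3 -m crank '[[-122,0,10,0,0,0],[-122,0,10,0,0,0],[-122,0,10,0,0,0],[-122,0,10,0,0,0],[-122,0,10,0,0,0]]'
python3 -c "
from h import *
a=snap('wrist','w11');b=snap('scene','s11')
plan(.595,-.32,.30,84.6,False)
im=np.zeros((600,640,3),'uint8');im[:400]=a['image'][:,:,::-1]
im[400:]=cv2.resize(b['image'][170:295,215:535,::-1],(640,250))[:200]
cv2.imwrite('pics/v11.png',im)"
```

```text
t: 34.1
ee_pos: [0.5704, -0.2107, 0.3117]
eef_rot: [[0.094, 0.996, 0.001], [0.996, -0.094, -0.001], [-0.001, 0.001, -1.0]]
wrist_force: [1.2, -0.4, 0.5]
gripper_width: 0.0276
t: 34.6
ee_pos: [0.5587, -0.3297, 0.3012]
eef_rot: [[0.095, 0.996, 0.0], [0.996, -0.095, 0.0], [0.0, 0.0, -1.0]]
wrist_force: [0.2, 0.9, 0.1]
gripper_width: 0.0275
t 34.7 tcp [ 0.5596 -0.3276  0.3017] F [ 1.2  0.4 -0.5] w 0.0272 row [10.8 34.6  1.7] [ 0.05 -0.04  0.18]
```

View pics/v11.png

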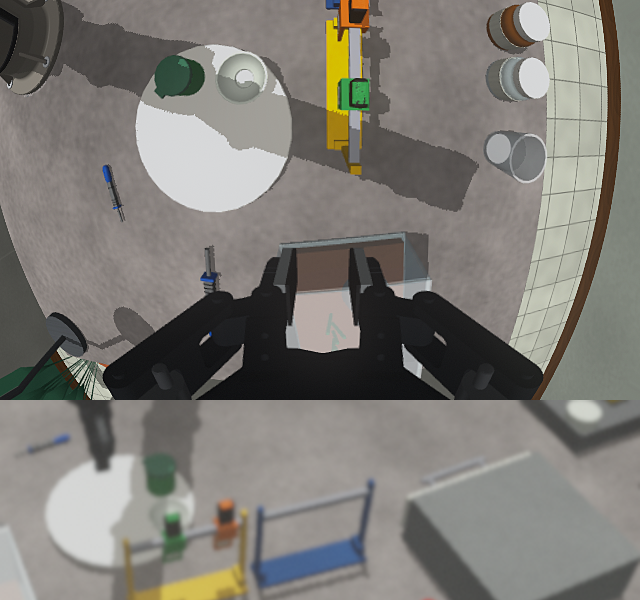

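The drawer looks fully shut. 15 views so far. In the wrist view: post top (356,168), green tab top (357,94), orange (357,12).

```bash

python3 - <<'E'
from h import *
W=Cam('w11',True)
for n,u,v,z in[('yL',356,169,.166),('bar1',355,145,.15),('bar2',354,55,.15),('green',357,94,.194),('orange',357,12,.194)]:print(n,W.at(u,v,z).round(4))
im=cv2.imread('pics/w11.png')
# bar cross-section: print grey profile around bar in some rows, and green/black
for v in(50,60,120,135,145):print(v,im[v,340:372].astype(int).tolist()[::3])
g=cv2.resize(im[75:115,330:385],None,fx=1,fy=1)
b,gr,r=[g[:,:,i].astype(int) for i in range(3)]
k=(np.max(g,2)<45)
for row in range(0,40,2):print(row+75,''.join('#' if k[row,c] else('g' if gr[row,c]-r[row,c]>40 else '.') for c in range(55)))
E
```

```text
yL [ 0.591  -0.3114  0.166 ]
bar1 [ 0.5932 -0.2914  0.15  ]
bar2 [ 0.5995 -0.2055  0.15  ]
green [ 0.594  -0.2439  0.194 ]
orange [ 0.6005 -0.1758  0.194 ]
50 [[0, 187, 214], [0, 187, 214], [0, 191, 217], [112, 91, 89], [179, 171, 170], [179, 170, 170], [183, 171, 170], [8, 113, 150], [79, 84, 89], [81, 85, 91], [78, 84, 90]]
60 [[0, 191, 214], [0, 190, 214], [0, 192, 217], [123, 114, 113], [178, 171, 171], [177, 170, 170], [180, 170, 169], [0, 165, 193], [116, 119, 126], [116, 123, 130], [99, 104, 110]]
120 [[17, 130, 166], [15, 127, 163], [17, 127, 164], [141, 134, 133], [176, 169, 167], [175, 168, 167], [180, 168, 165], [13, 136, 172], [107, 111, 116], [129, 132, 139], [77, 82, 86]]
135 [[19, 127, 165], [18, 127, 163], [15, 127, 163], [98, 94, 94], [115, 112, 112], [116, 112, 112], [119, 111, 109], [26, 103, 132], [78, 82, 85], [79, 83, 88], [78, 83, 87]]
145 [[20, 128, 166], [17, 118, 152], [19, 107, 138], [98, 88, 86], [117, 112, 111], [116, 111, 111], [123, 109, 106], [36, 101, 131], [78, 82, 86], [77, 80, 84], [75, 79, 84]]
75 ..................................................
[... 433 characters left out ...]
gggggggg.##ggggggggggggggggg................
93 ...........gggggggg###ggggggggggggggggg................
95 ...........gggggggg###ggggggggggggggggg................
97 ...........gggggggg.##ggggggggggggggggg................
99 ...........gggggggg###gggggggggggg.gggg................
101 ..........ggggggggg.##ggggg..ggggg.gggg................
103 ..........ggggggggg.##gggg..ggggg..gggg................
105 ...........gggggggg.####............#.g................
107 ...........gggggggggggggg...######...gg................
109 ...........gggggggggggggggggggggggggggg................
111 .......................................................
113 .......................................................
```

```bash

python3 -m crank '[[164,27,0,0,0,0],[164,27,0,0,0,0],[164,27,0,0,0,0],[164,27,60,0,0,0],[164,27,60,0,0,0]]'
python3 -m crank '[[0,0,0,0,0,0],[0,0,0,0,0,0]]'
python3 -c "
from h import *
plan(.602,-.167,.160,84.8,False)"
```

```text
t: 35.2
ee_pos: [0.5995, -0.1625, 0.238]
eef_rot: [[0.085, 0.996, -0.006], [0.996, -0.085, 0.003], [0.002, -0.006, -1.0]]
wrist_force: [-0.5, -0.6, -1.7]
gripper_width: 0.0272
t: 35.4
ee_pos: [0.6012, -0.1706, 0.2426]
eef_rot: [[0.096, 0.995, 0.001], [0.995, -0.096, -0.002], [-0.002, 0.001, -1.0]]
wrist_force: [-0.3, -0.0, 0.1]
gripper_width: 0.0268
t 35.4 tcp [ 0.6012 -0.1706  0.2426] F [-0.3 -0.   0.1] w 0.0268 row [ 3.8  0.4 82.6] [ 0.08  0.09 -0.29]
```

```bash

python3 -m crank '[[3,0.5,15,0,0,0.3],[3,0.5,30,0,0,0.3],[3,0.5,45,0,0,0.3],[3,0.5,50,0,0,0.3],[3,0.5,50,0,0,0.3]]'
python3 -m crank '[[0,0,10,0,0,0],[0,0,20,0,0,0],[0,0,32,0,0,0],[0,0,32,0,0,0],[0,0,32,0,0,0]]'
python3 -c "
from h import *
plan(.602,-.167,.160,84.8,False)"
```

```text
t: 35.9
ee_pos: [0.6008, -0.166, 0.1897]
eef_rot: [[0.099, 0.995, -0.003], [0.995, -0.099, 0.001], [0.0, -0.003, -1.0]]
wrist_force: [-0.7, 0.1, 0.7]
gripper_width: 0.0273
t: 36.4
ee_pos: [0.6015, -0.1658, 0.1589]
eef_rot: [[0.099, 0.995, -0.001], [0.995, -0.099, 0.0], [0.0, -0.001, -1.0]]
wrist_force: [0.0, -1.1, 0.6]
gripper_width: 0.0273
t 36.4 tcp [ 0.6015 -0.1658  0.1589] F [ 0.  -1.1  0.6] w 0.0273 row [-1.2  0.6 -1.1] [-0.05 -0.   -0.47]
```

```bash

python3 -m crank '[[0,0,0,0,0,0],[0,0,0,0,0,0],[0,0,0,0,0,0],[0,0,0,0,0,0]]' 1 40
python3 -m crank '[[0,0,-10,0,0,0],[0,0,-25,0,0,0],[0,0,-45,0,0,0],[0,0,-70,0,0,0],[0,0,-95,0,0,0]]'
python3 -m crank '[[0,0,0,0,0,0],[0,0,0,0,0,0]]'
python3 -c "
from h import *
snap('side','d12')
plan(.602,-.167,.255,84.8,False)"
```

```text
t: 36.8
ee_pos: [0.6019, -0.1659, 0.1597]
eef_rot: [[0.099, 0.995, 0.001], [0.995, -0.099, -0.0], [-0.0, 0.001, -1.0]]
wrist_force: [-0.1, -0.5, 0.5]
gripper_width: 0.0115
t: 37.3
ee_pos: [0.602, -0.1658, 0.2568]
eef_rot: [[0.099, 0.995, 0.001], [0.995, -0.099, -0.0], [-0.0, 0.001, -1.0]]
wrist_force: [0.1, -0.4, 0.0]
gripper_width: 0.0112
t: 37.5
ee_pos: [0.6022, -0.1659, 0.2559]
eef_rot: [[0.099, 0.995, 0.002], [0.995, -0.099, -0.001], [-0.001, 0.002, -1.0]]
wrist_force: [-1.8, -0.5, -1.1]
gripper_width: 0.0116
t 37.5 tcp [ 0.6015 -0.1658  0.2546] F [ 1.1  1.3 -1.7] w 0.0118 row [-1.1  0.6 -0.4] [ 0.    0.01 -0.48]
```

```bash

python3 -m crank '[[40,0,0,0,0,-0.4],[85,0,0,0,0,-0.4],[130,0,0,0,0,-0.4],[170,0,0,0,0,-0.4],[187,0,0,0,0,-0.4]]'
python3 -m crank '[[0,0,0,0,0,0],[0,0,0,0,0,0],[0,0,0,0,0,0]]'
python3 -c "
from h import *
snap('side','d13');snap('wrist','w13');snap('scene','s13')
plan(.620,.02,.195,84.8,False)"
```

```text
t: 38.05
ee_pos: [0.6192, 0.0263, 0.2533]
eef_rot: [[0.085, 0.996, -0.002], [0.996, -0.085, 0.003], [0.003, -0.002, -1.0]]
wrist_force: [-0.8, 0.4, -0.1]
gripper_width: 0.0113
t: 38.35
ee_pos: [0.6201, 0.0168, 0.2538]
eef_rot: [[0.096, 0.995, -0.001], [0.995, -0.096, -0.002], [-0.002, -0.001, -1.0]]
wrist_force: [-0.3, 0.6, 0.2]
gripper_width: 0.0113
t 38.5 tcp [0.6203 0.0179 0.2542] F [ 0.5  0.1 -0.9] w 0.0111 row [ 2.1 -0.4 59.2] [-0.01  0.05 -0.27]
```

```bash
python3 - <<'E'
from h import *
W=Cam('w13',True);im=cv2.imread('pics/w13.png').astype(int)
p=W.px([.6247,.068,.166]);print(p,W.px([.6225,.045,.15]))
u0,v0=int(p[0])-30,int(p[1])-24
for v in range(v0,v0+64,3):
    print(v,u0,''.join('b' if im[v,u,0]-im[v,u,2]>50 else ('#' if im[v,u].max()<40 else ('o' if im[v,u,2]-im[v,u,0]>60 else ('-' if im[v,u].min()>140 else '.'))) for u in range(u0,u0+70)))
E
```

```text
[322.47399376 142.89064638] [322.5156303  168.58822131]
118 292 ......................--------------------.....---------.......-------
121 292 ....--....................-----------------.----------............----
124 292 .....-...-...bbbbbbbbbbbbb.........bb.bbbbbbbbbbbb..-.......-.........
127 292 ----------.bbbbbbbbbbbbbbb..........bbbbbbbbbbbbbb.........----..-----
130 292 ----------.bbbbbbbbbbbbbbb..........bbbbbbbbbbbbbb....................
133 292 ----------.bbbbbbbbbbbbbb............bbbbbbbbbbbbb....................
136 292 ..--.....-..bbbbbbbbbbbbb............bbbbbbbbbbbbb..-.................
139 292 ........--..bbbbbbbbbbbbbbbbbbbbbbbbbbbbbbbbbbbbbb..-.................
142 292 .........-..bbbbbbbbbbbbbbbbbbbbbbbbbbbbbbbbbbbbbb..-.....--..........
145 292 .......-.-..bbbbbbbbbbbbbbbbbbbbbbbbbbbbbbbbbbbbbb...-.-----..........
148 292 ........--..bbbbbbbbbbbbbbbbbbbbbbbbbbbbbbbbbbbbbb..------............
151 292 ............bbbbbbbbbbbbb------------bbbbbbbbbbbbb..---..-............
154 292 ............bbbbbbbbbbbbb------------bbbbbbbbbbbbb..---..-............
157 292 ............bbbbbbbbbbbbb------------bbbbbbbbbbbbb..--------..........
160 292 .---........bbbbbbbbbbbbb------------bbbbbbbbbbbbb..--------..........
163 292 -...-------.bbbbbbbbbbbbb------------bbbbbbbbbbbbb..-------...........
166 292 ....-------.bbbbbbbbbbbbb------------bbbbbbbbbbbbb..-------...........
169 292 -...-------.bbbbbbbbbbbbb------------bbbbbbbbbbbbb..-------...........
172 292 ---.....-...bbbbbbbbbbbbb------------bbbbbbbbbbbbb..-------...........
175 292 ----.-......bbbbbbbbbbbbb------------bbbbbbbbbbbbb.-----..-...........
178 292 ------....-.bbbbbbbbbbbbb------------bbbbbbbbbbbbb.--------...........
181 292 -----.....-..bbbbbbbbbbbb------------bbbbbbbbbbbbb..-------...........
```

The blue bar is centred at column 323, against a predicted 322.5, so it is aligned. Lowering.

```bash

python3 -m crank '[[2,0,20,0,0,0],[2,0,40,0,0,0],[2,0,55,0,0,0],[2,0,65,0,0,0],[2,0,70,0,0,0]]'
python3 -m crank '[[0,0,6,0,0,0],[0,0,12,0,0,0],[0,0,18,0,0,0],[0,0,22,0,0,0],[0,0,22,0,0,0]]'
python3 -m crank '[[0,0,0,0,0,0],[0,0,0,0,0,0]]'
```

```text
t: 39.0
ee_pos: [0.6201, 0.0216, 0.1833]
eef_rot: [[0.093, 0.996, -0.001], [0.996, -0.093, -0.0], [-0.0, -0.001, -1.0]]
wrist_force: [-0.4, 1.1, -1.2]
gripper_width: 0.0114
t: 39.5
ee_pos: [0.6201, 0.0221, 0.1617]
eef_rot: [[0.092, 0.996, -0.001], [0.996, -0.092, -0.0], [-0.0, -0.001, -1.0]]
wrist_force: [-1.0, 0.0, -0.5]
gripper_width: 0.0115
t: 39.7
ee_pos: [0.6207, 0.0223, 0.1627]
eef_rot: [[0.092, 0.996, 0.001], [0.996, -0.092, -0.0], [-0.0, 0.001, -1.0]]
wrist_force: [0.3, -0.1, 0.3]
gripper_width: 0.0114
```

Release, rise, go to the green tag (0.5955 in x, -0.243 in y).

```bash

python3 -m crank '[[0,0,1,0,0,0],[0,0,1,0,0,0],[0,0,1,0,0,0],[0,0,1,0,0,0]]' 0.36
python3 -m crank '[[0,0,-15,0,0,0],[0,0,-40,0,0,0],[0,0,-70,0,0,0],[0,0,-85,0,0,0],[0,0,-85,0,0,0]]'
python3 -m crank '[[-266,0,0,0,0,0],[-266,0,0,0,0,0],[-266,0,0,0,0,0],[-266,0,0,0,0,0],[-266,0,0,0,0,0]]'
python3 -c "
from h import *
plan(.5960,-.243,.205,84.8,False)"
```

```text
t: 40.1
ee_pos: [0.6205, 0.0222, 0.1615]
eef_rot: [[0.092, 0.996, 0.0], [0.996, -0.092, -0.0], [-0.0, 0.0, -1.0]]
wrist_force: [1.0, 0.8, 0.3]
gripper_width: 0.0275
t: 40.6
ee_pos: [0.6222, 0.0226, 0.2498]
eef_rot: [[0.092, 0.996, 0.006], [0.996, -0.092, 0.0], [0.001, 0.006, -1.0]]
wrist_force: [-0.5, 0.5, 0.6]
gripper_width: 0.0271
t: 41.1
ee_pos: [0.5961, -0.2285, 0.2449]
eef_rot: [[0.092, 0.996, -0.002], [0.996, -0.092, 0.0], [0.0, -0.002, -1.0]]
wrist_force: [0.6, 0.5, -0.3]
gripper_width: 0.0274
t 41.1 tcp [ 0.5961 -0.2285  0.2449] F [ 0.6  0.5 -0.3] w 0.0274 row [-14.5   1.3  39.9] [-0.13 -0.02 -0.07]
```

```bash

python3 -m crank '[[-15,1,0,0,0,0],[-15,1,10,0,0,0],[-15,1,25,0,0,0],[-15,1,40,0,0,0],[-15,1,40,0,0,0]]'
python3 -m crank '[[0,0,10,0,0,0],[0,0,20,0,0,0],[0,0,30,0,0,0],[0,0,44,0,0,0],[0,0,44,0,0,0]]'
python3 -m crank '[[0,0,0,0,0,0]]'
python3 -c "
from h import *
plan(.5960,-.2435,.160,84.8,False)"
```

```text
t: 41.6
ee_pos: [0.5954, -0.2384, 0.2024]
eef_rot: [[0.088, 0.996, -0.006], [0.996, -0.088, 0.003], [0.003, -0.006, -1.0]]
wrist_force: [-0.9, -0.1, -0.9]
gripper_width: 0.0273
t: 42.1
ee_pos: [0.5954, -0.2413, 0.1596]
eef_rot: [[0.092, 0.996, -0.004], [0.996, -0.092, 0.001], [0.001, -0.005, -1.0]]
wrist_force: [0.2, 0.2, -0.5]
gripper_width: 0.0271
t: 42.2
ee_pos: [0.5968, -0.2418, 0.1618]
eef_rot: [[0.092, 0.996, -0.001], [0.996, -0.092, 0.0], [0.0, -0.001, -1.0]]
wrist_force: [-0.2, 0.4, 0.4]
gripper_width: 0.0271
t 42.2 tcp [ 0.5968 -0.2418  0.1618] F [-0.2  0.4  0.4] w 0.0271 row [-1.8 -0.6  1.8] [-0.05 -0.01 -0.09]
```

```bash

python3 -m crank '[[0,0,1,0,0,0],[0,0,1,0,0,0],[0,0,1,0,0,0],[0,0,1,0,0,0]]' 1 40
python3 -m crank '[[0,0,-10,0,0,0],[0,0,-25,0,0,0],[0,0,-45,0,0,0],[0,0,-70,0,0,0],[0,0,-95,0,0,0]]'
python3 -m crank '[[40,0,0,0,0,0],[80,0,0,0,0,0],[125,0,0,0,0,0],[165,0,0,0,0,0],[183,0,0,0,0,0]]'
python3 -m crank '[[0,0,0,0,0,0],[0,0,0,0,0,0],[0,0,0,0,0,0]]'
python3 - <<'E'
from h import *
snap('wrist','w14');W=Cam('w14',True);im=cv2.imread('pics/w14.png').astype(int)
plan(.590+.2505*.0917,-.06,.163,84.8,False)
L=lambda y:.590+(y+.3105)*.0917
for y in(-.03,-.035):print(y,W.px([L(y),y,.15]))
p=W.px([L(-.03),-.03,.15]);u0,v0=int(p[0])-25,int(p[1])-12
for v in range(v0,v0+24,3):
    print(v,u0,''.join('b' if im[v,u,0]-im[v,u,2]>50 else ('#' if im[v,u].max()<40 else ('g' if im[v,u,1]-im[v,u,2]>40 else ('o' if im[v,u,2]-im[v,u,0]>60 else ('-' if im[v,u].min()>140 else '.')))) for u in range(u0,u0+60)))
E
```

```text
t: 42.6
ee_pos: [0.5974, -0.2419, 0.162]
eef_rot: [[0.092, 0.996, 0.001], [0.996, -0.092, -0.001], [-0.0, 0.001, -1.0]]
wrist_force: [-0.7, -0.2, 2.4]
gripper_width: 0.0118
t: 43.1
ee_pos: [0.5971, -0.2417, 0.2586]
eef_rot: [[0.092, 0.996, 0.001], [0.996, -0.092, -0.0], [-0.0, 0.001, -1.0]]
wrist_force: [1.5, 0.5, -0.7]
gripper_width: 0.0115
t: 43.6
ee_pos: [0.6144, -0.0534, 0.2583]
eef_rot: [[0.085, 0.996, 0.002], [0.996, -0.085, 0.003], [0.003, 0.002, -1.0]]
wrist_force: [0.2, 0.5, -0.2]
gripper_width: 0.0116
t: 43.9
ee_pos: [0.6139, -0.062, 0.2568]
eef_rot: [[0.095, 0.995, 0.0], [0.995, -0.095, -0.002], [-0.002, 0.001, -1.0]]
wrist_force: [0.3, -0.1, -0.1]
gripper_width: 0.0116
t 44.0 tcp [ 0.6138 -0.062   0.2566] F [ 0.3  0.1 -0.7] w 0.0112 row [ 2.1 -1.  93.6] [ 0.01  0.07 -0.28]
-0.03 [321.39202906 163.07271905]
-0.035 [321.42071322 169.06830373]
151 296 ....--.bbbbbbbbbbbb.------------bbbbbbbbbbbbb..-------......
154 296 .....-.bbbbbbbbbbbb.------------bbbbbbbbbbbbb...-------.....
157 296 ...---.bbbbbbbbbbbb.------------bbbbbbbbbbbbb..-------......
160 296 .....-.bbbbbbbbbbbb.------------bbbbbbbbbbbbb..-...--.......
163 296 ........bbbbbbbbbbbb------------bbbbbbbbbbbbb..-............
166 296 ........bbbbbbbbbbbb------------bbbbbbbbbbbbb...............
169 296 .....-..bbbbbbbbbbbb------------bbbbbbbbbbbbb...............
172 296 ........bbbbbbbbbbbb------------bbbbbbbbbbbbb...............
```

```bash

python3 -m crank '[[2,-1,20,0,0,0],[2,-1,40,0,0,0],[2,-1,55,0,0,0],[2,-1,65,0,0,0],[2,-1,70,0,0,0]]'
python3 -m crank '[[0,0,6,0,0,0],[0,0,12,0,0,0],[0,0,18,0,0,0],[0,0,24,0,0,0],[0,0,24,0,0,0]]'
python3 -m crank '[[0,0,0,0,0,0],[0,0,0,0,0,0]]'
python3 -m crank '[[0,0,0,0,0,0],[0,0,0,0,0,0],[0,0,0,0,0,0],[0,0,0,0,0,0]]' 0.36
python3 -m crank '[[0,0,-15,0,0,0],[0,0,-40,0,0,0],[0,0,-70,0,0,0],[0,0,-110,0,0,0],[0,0,-150,0,0,0]]'
python3 -m crank '[[-180,-100,0,0,0,0],[-180,-100,0,0,0,0],[-180,-100,0,0,0,0],[-180,-100,0,0,0,0],[-180,-100,0,0,0,0]]'
python3 -c "
from h import *
a=snap('wrist','w15');b=snap('scene','s15')
im=np.zeros((600,640,3),'uint8');im[:300]=a['image'][:300,:,::-1]
im[300:]=cv2.resize(b['image'][150:300,220:540,::-1],(640,300))
cv2.imwrite('pics/v15.png',im)"
```

```text
t: 44.45
ee_pos: [0.6127, -0.0582, 0.1853]
eef_rot: [[0.093, 0.996, -0.001], [0.996, -0.093, -0.0], [-0.0, -0.001, -1.0]]
wrist_force: [0.2, -0.5, 0.7]
gripper_width: 0.0117
t: 44.95
ee_pos: [0.6132, -0.0574, 0.1622]
eef_rot: [[0.092, 0.996, 0.0], [0.996, -0.092, -0.0], [-0.0, 0.0, -1.0]]
wrist_force: [0.2, 0.3, -0.5]
gripper_width: 0.0114
t: 45.15
ee_pos: [0.6131, -0.0574, 0.1623]
eef_rot: [[0.092, 0.996, 0.0], [0.996, -0.092, -0.0], [-0.0, 0.0, -1.0]]
wrist_force: [0.2, 0.3, -0.5]
gripper_width: 0.0112
t: 45.55
ee_pos: [0.6131, -0.0575, 0.1624]
eef_rot: [[0.092, 0.996, 0.0], [0.996, -0.092, -0.0], [-0.0, 0.0, -1.0]]
wrist_force: [-0.8, 0.2, -0.1]
gripper_width: 0.0274
t: 46.05
ee_pos: [0.6128, -0.0574, 0.3149]
eef_rot: [[0.092, 0.996, 0.001], [0.996, -0.092, -0.0], [-0.0, 0.001, -1.0]]
wrist_force: [0.5, -0.2, -0.3]
gripper_width: 0.0272
t: 46.55
ee_pos: [0.4925, -0.2351, 0.3138]
eef_rot: [[0.104, 0.995, -0.001], [0.995, -0.104, -0.005], [-0.005, -0.001, -1.0]]
wrist_force: [0.6, -0.2, 0.0]
gripper_width: 0.0272
```

View pics/v15.png

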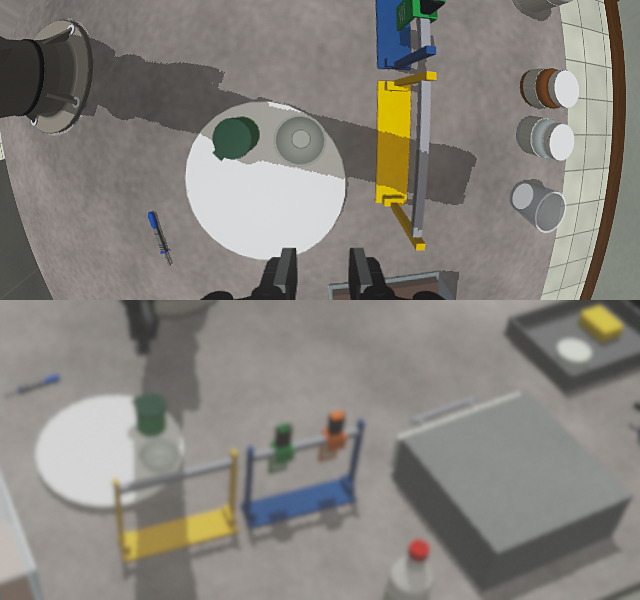

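Both tags hang upright on the blue rail, and the yellow rail is empty. The dish and canister are in place. One numeric check of the drawer before handing in (16 views used).

```bash
python3 - <<'E'
from h import *
S=Cam('s15')
f=lambda u,v,z:S.at(u/2+220,(v-300)/2+150,z).round(3)
print('front',f(398,436,.088),f(520,394,.088),'handle',f(415,418,.067),f(476,400,.067),'tags',f(284,426,.194),f(337,413,.194))
im=cv2.imread('pics/s15.png').astype(int)
# tan drawer wood still visible near the front?
c=im[190:240,415:485];print('tan px',int(((c[:,:,2]-c[:,:,0])>25).sum()), 'at start',int(((cv2.imread('pics/scene0.png').astype(int)[190:240,415:485][:,:,[2]]-cv2.imread('pics/scene0.png').astype(int)[190:240,415:485][:,:,[0]])>25).sum()))
# profile across the front near its middle
u,v=459/2+220,(415-300)/2+150
for k in range(-6,10):print(k,im[int(v+k),int(u)].tolist())
E
```

```text
front [0.618 0.151 0.088] [0.615 0.39  0.088] handle [0.579 0.212 0.067] [0.583 0.33  0.067] tags [ 0.614 -0.058  0.194] [0.621 0.026 0.194]
tan px 0 at start 160
-6 [155, 153, 153]
-5 [143, 141, 140]
-4 [129, 130, 130]
-3 [131, 133, 136]
-2 [146, 151, 154]
-1 [164, 169, 170]
0 [171, 177, 177]
1 [162, 167, 165]
2 [147, 150, 149]
3 [141, 143, 142]
4 [141, 143, 141]
5 [141, 143, 141]
6 [140, 143, 140]
7 [140, 143, 140]
8 [140, 144, 141]
9 [140, 143, 140]
```

```bash
python3 -c "
from h import *
print(env.state()['t'],workorder.sign_off())"
```

```text
the job is handed in; nothing more can be done
46.65 None
```

I've handed the job in after 46.7 s of robot time. Everything asked for is done as far as my last checks show; the sign-off itself reports no verdict.

- **Tags:** Only the orange and green tags were present. Both now hang upright on the blue rail, at about y = 0.026 and y = -0.058 m. That is inside the stops, and about on the bar line.
- **Drawer:** I opened it, put the spoon and pipette in, and pushed it shut until it hit a firm stop at about 17 N. In the last picture none of the drawer's wood showed at the front, and the handle had moved in about 28 mm from where it stood slightly open at the start.
- **Pipette:** On the first placing its tip caught on the edge of the cabinet top, with a 36 N spike at the wrist, and it was left tilted. I gripped it again, turned it and laid it flat. A picture taken before I closed the drawer showed it and the spoon lying flat inside.
- **Dish and canister:** Both looked undisturbed in the last pictures, which I checked by eye only. The gripper had been backed away from everything by then.

I could not see inside the drawer once it was shut. The scene and wrist cameras also disagreed by up to about 8 mm on x positions, so I placed the tags against the bar as seen up close in the wrist camera, which matched to within about 0.5 mm.

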